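# Set the end stop of a labelling jig free of play and load the box

### The arm

A 6-joint arm with a two-finger parallel gripper is mounted at the origin on a cart in front of the work surface, level with it; the furniture and walls round the work are solid. World frame = base frame: x ahead of the robot, y to its left, z up, the work surface at z = 0. Lengths are in m, angles in rad, forces in N, time in s.
With the tool pointing down it reaches from about 0.4 to 0.825 m from the base axis. Payload 7 kg.
Tool frame: the origin (TCP) lies midway between the tips of the shut fingers; the grasp point (between the pads) lies hold_point_z behind it (hold_point_z is the distance from the TCP to the grasp point, in m); z points along the fingers, y is the line along which they close (so a half turn about z gives the same grasp; the last joint's range is limited). The gripper opens to 88 mm and grips with 3 to 60 N. Pads are 19 mm wide; open, the fingers measure 130 mm over their backs; the gripper's body (78 mm by 193 mm) begins 47 mm behind the grasp point.
Start: joints at [1.562, 0.359, 0.012, 0, -1.224, -0.288], TCP at [0.197, 0.645, 0.227] pointing down, gripper open.
Joint ranges: [-3.07, 3.07], [-1.43, 2.12], [-1.02, 1.25], [-3.03, 1.67], [-3.05, -0], [-3.03, 3.03]. Speed limits (rad/s): [2.39, 2.39, 3.01, 3.14, 3.14, 3.14].

### API

Orientations are given as [roll, pitch, yaw] about the fixed x, y, z axes, in that order (R = Rz(yaw) Ry(pitch) Rx(roll)).
In Python, from station import * gives the robot as it stands.
- The arm moves only by the tool apply_moves, never from a script. Its argument "steps" is a list of rows, each an object with "translation": the shift along the world's x, y, z scaled (see below), a list of three; "rotation": the turn, a rotation vector about the world's x, y, z scaled (see below), a list of three. A call has exactly 10 rows; each row is the pose to reach, as a shift and turn from the pose commanded when the call began; what a row does not reach only later rows make up. The controller multiplies each number of a shift by 250 mm and each number of a turn by 30 degrees. A row lasts 1/12 s, in which the tool goes at most 41.7 mm and 7.16 degrees, less where a joint would pass 70% of its speed; a pose out of reach is approached as far as the arm can. A call with a number of a shift or a turn outside -1 to 1 is refused whole. A call with a gripper value outside its range is refused whole. "jaw" is the closure, from -1 (fully open) to 1 (shut), so that 0 is half open, set as the call begins (left out, the last holds). The fingers move at their own pace and stop on an object; "newtons" is the grip in N (left out, the last holds). Time passes only in rows, so rows that repeat a pose let the fingers close, or fill a call up. It gives the time, the measured TCP pose, the force, the opening and the grip force at its end, in the units of the state.
- get_state(): the state, without advancing time (a new reading comes with each control period).
- grab_frame(name): name is "scene" or "side" or "wrist"; returns the picture (384x512x3 uint8, blue, green, red); there is no depth.
- camera_model(name): a dict with "fx", "fy", "cx", "cy" (pixels), "xyz" and "rotation" of the camera in the world. Camera axes: x right, y down, z forward; pixel columns grow to the right and rows downward; lengths in m; the calibration is good to about 2 mm. A picture is of the moment at which its call begins: read the wrist's pose just before it. camera_model takes no time and is no camera call; for the wrist camera it gives the pose at the moment of the call.
- job_done(): hands the job in; it is judged then, once.
The state is a dict: "t": time; "q": joint angles; "qd": joint speeds; "joint_efforts": joint torques, N m; "eef_pos": TCP position; "ee_rot": TCP orientation; "force": force on the tool from outside, world axes, zero at the start; "moment": the same for the moment, N m; "width": finger opening in m; "gripper_force": force on a finger pad.
Only numpy, scipy, OpenCV 4.12 (cv2) and the standard library are available. Lean on these libraries where they do the work, as an engineer would, in place of code of your own. Each camera call takes 0.05 s, during which the arm holds its last target. There are 200 camera calls.

### The job

The labelling jig's blue end stop is set too short for the next product. Grip the black wing knob and wind the stop out about 5 mm past the red marker, then bring it back in so that its pointer stands at the marker, finishing in the inward direction so the play in the rack is taken up and a box cannot push the stop back. Then lay the white product box with blue bands in the nest, its end up against the stop, and leave the green-banded box, the scanner and the marker where they are.

Things in the scene. Friction and masses are not known exactly. Their poses are not given: they have to be found in the camera images.
- jig: Grey labelling jig fixed to the bench, plate 118 (x) x 340 (y) x 10 mm. Origin on the bench, midway along the plate, on the nest's centre line; z up. Its y axis runs along the nest towards the blue stop and the knob ('out'); its x axis points away from the white rule. A rack housing, 33 mm high, spans y = 114 to 168 mm; a steel plate 62 mm high is beside the nest at x = +44, y = -118 mm.
- knob_grip (a point): Grip point of the black wing knob: on its upright axis, 58 mm above the bench, at x = -6, y = 142 mm of the jig. The wing is 13 mm thick, 50 mm long and stands 37 to 67.5 mm above the bench on a skirt of 49 mm diameter. It lies along this point's y axis, so it is pinched along the point's x axis. The point turns with the knob.
- knob (a joint): Knob angle in rad, positive counter-clockwise seen from above; at 0 (its start) the wing lies along the jig's y axis; range -0.3 to 2.25. Counter-clockwise winds the rack out (jig +y), clockwise brings it in: 20 mm per rad. Stiff (about 0.35 N m), stays where it is left; a push of over about 15 N on the stop can turn it back.
- stop (a joint): Position of the blue stop along the jig's y axis, m, growing outwards (away from the box, towards the knob); 0 when its face is at jig y = 0. The rack's slot drives it by a pin with 4 mm of play: it lies between 0.020*knob - 0.004 (when pulled out) and 0.020*knob (when brought in, play taken up). It rubs (2.5 N) and stays where it is left.
- marker (a joint): Position of the red set marker along the jig's y axis, in m, on the same scale as stop: the stop is set when stop equals marker. It lies 8 to 20 mm farther out than the stop's zero and must not be moved.
- stop_pointer (a point): Tip of the stop's black pointer over the white rule, 51.5 mm to the -x side of the nest's centre line, 19 mm above the bench; in line with the middle of the blue block, 14 mm out (+y) from its black face. y axis along the jig's y.
- marker_tip (a point): Tip of the red marker (a 13 x 12 x 14 mm red slide on the plate's -x edge, symmetrical about its tip), 56 mm to the -x side of the nest's centre line, 14.5 mm above the bench. y axis along the jig's y. It points at the stop's pointer when the stop is set.
- stop_face (a point): Centre of the blue stop's black face that the box end meets, on the nest's centre line, 28.5 mm above the bench; the face looks along -y of the jig. The stop block is 64 mm wide, 26 mm long and its top is 46.5 mm above the bench.
- drive_pin (a point): Brass pin (7 mm diameter) on the stop's tail, in the 11 mm slot of the steel rack fork. y axis along the jig's y.
- slot_seat (a point): Point of the rack fork where the pin stands when it bears on the slot's outer end (play taken up); the pin is up to 4 mm to its -y side otherwise. y axis along the jig's y.
- nest_floor (a point): Point on the nest's floor, 10 mm above the bench, on its centre line at jig y = -75 mm, about under the middle of a loaded box. The nest is a channel along y, 70 mm wide between two steel lips (6 mm thick, tops 16 mm above the bench, y = -168 to 100 mm), open at the -y end.
- blue_box_centre (a point): Centre of the white product box with blue bands, 155 mm (its y axis) x 60 mm (x) x 45 mm high, 0.1 to 0.2 kg, lying flat on the bench (centre 22.5 mm up). Pinch it across the 60 mm; grip it in its upper half so the fingertips pass over the nest's lips. Either end may face the stop.
- green_box_centre (a point): Centre of an equal white box with green bands, beside the blue-banded one; to be left alone.
- scanner: Grey hand scanner 131 x 93 x 36 mm lying on the bench; origin on its underside at the middle; to be left alone.

How it is judged:
On the way, in this order (a step that is already met when the one before it is completed fails the run):
1. the stop's pointer has been wound out past the red marker by more than 2 mm (y of stop_pointer in the frame of marker_tip above 0.002 m), for 0.1 s.
2. the stop is back within 3 mm of the marker with the play taken up (pin within 1.3 mm of the slot's outer end), before the box is in the nest (y of stop_pointer in the frame of marker_tip between -0.003 and 0.003 m and y of drive_pin in the frame of slot_seat above -0.0013 m and horizontal distance between blue_box_centre and nest_floor above 0.08 m), for 0.2 s.
At the end, for the whole second after the job is handed in: The stop's pointer is within 3 mm of the red marker and the drive pin within 1.3 mm of the slot's outer end (play taken up); the blue-banded box lies flat on the nest's floor between the lips, its end within 4 mm of the stop's face, at rest (y of stop_pointer in the frame of marker_tip between -0.003 and 0.003 m and y of drive_pin in the frame of slot_seat above -0.0013 m and y of blue_box_centre in the frame of stop_face between -0.0815 and -0.074 m and x of blue_box_centre in the frame of stop_face between -0.007 and 0.007 m and height (world z) of blue_box_centre below 0.0345 m and angle between blue_box_centre's own z axis and vertical below 0.05 rad and angle between the y axis of blue_box_centre and the y axis of jig, either way round below 0.08 rad and linear speed of blue_box below 0.01 m/s); the robot touches nothing.
It fails at once if the red marker is shifted by more than 2 mm (distance of marker_tip from where it was at the start of the episode above 0.002 m).
It fails at once if the green-banded box is moved by more than 15 mm (distance of green_box_centre from where it was at the start of the episode above 0.015 m).
It fails at once if the scanner is moved by more than 15 mm (distance of scanner from where it was at the start of the episode above 0.015 m).
It also fails if it takes over 45 s, if anything falls off the work surface, if the arm or the gripper's body presses on something with over 40 N, if the wrist force passes 120 N, or if a joint passes its speed limit or range.

## Working session

There is one attempt and no reset: what is moved stays moved. The work goes in short steps, Python scripts to look and compute and a tool call to move; the robot and the scene stay as the last step left them, time stands still between calls to the robot, and variables do not carry over. Pictures are saved under pics/ and viewed, at most 10 in all, crops included, and the job is handed in when it is done.

Besides the shell and the picture viewer there is one more tool, called after "Request:" as name(argument=value, ...) on one line, values as JSON. apply_moves: Moves the arm, as the interface text tells. Shifts and turns lie within -1 to 1; 1 stands for 250 mm of shift or 30 degrees of turn. Its arguments: {"type":"object","properties":{"steps":{"type":"array"},"jaw":{"type":"number"},"newtons":{"type":"number"}},"required":["steps"]}

```bash
mkdir -p pics; python3 - <<'E'
from station import *
import cv2,numpy as np
s=get_state();print({k:np.round(v,3).tolist() for k,v in s.items()})
for n in("scene","side","wrist"):
    m=camera_model(n);print(n,{k:np.round(v,4).tolist() for k,v in m.items()})
    cv2.imwrite(f"pics/{n}0.png",grab_frame(n))
a=cv2.imread("pics/scene0.png");b=cv2.imread("pics/side0.png");
cv2.imwrite("pics/a.png",cv2.resize(a,(800,600),interpolation=cv2.INTER_CUBIC))
cv2.imwrite("pics/b.png",cv2.resize(b,(800,600),interpolation=cv2.INTER_CUBIC))
E
```

```text
{'t': 0.0, 'q': [1.562, 0.359, 0.011, -0.0, -1.224, -0.288], 'qd': [0.0, -0.002, -0.001, 0.0, 0.002, 0.003], 'joint_efforts': [-0.001, -58.271, 29.306, 6.998, 0.007, -0.0], 'eef_pos': [0.197, 0.645, 0.226], 'ee_rot': [3.14, -0.0, -0.297], 'force': [0.254, 0.124, -0.014], 'moment': [-0.003, 0.031, -0.003], 'gripper_force': 0.0, 'width': 0.088}
scene {'fx': 362.5403, 'fy': 362.5403, 'cx': 261.9008, 'cy': 194.797, 'xyz': [-0.0425, -0.4349, 0.6768], 'rotation': [-2.3487, 0.015, -1.1889]}
side {'fx': 437.5902, 'fy': 437.5902, 'cx': 258.9682, 'cy': 196.4832, 'xyz': [0.5022, 0.7072, 0.7521], 'rotation': [-2.2137, 0.0149, -3.1384]}
wrist {'fx': 326.4593, 'fy': 326.4593, 'cx': 255.7371, 'cy': 192.3707, 'xyz': [0.2743, 0.6214, 0.3844], 'rotation': [2.842, -0.0014, -1.8678]}
```

View pics/a.png

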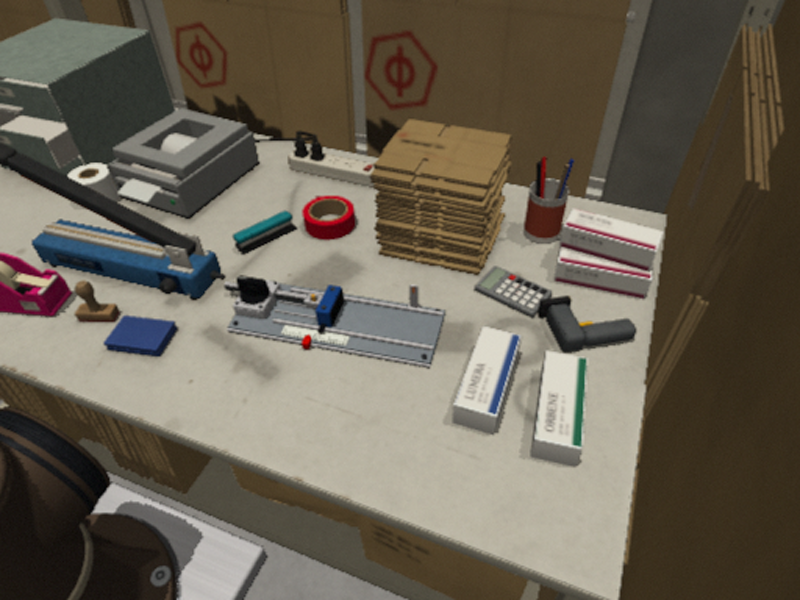

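View pics/wrist0.png

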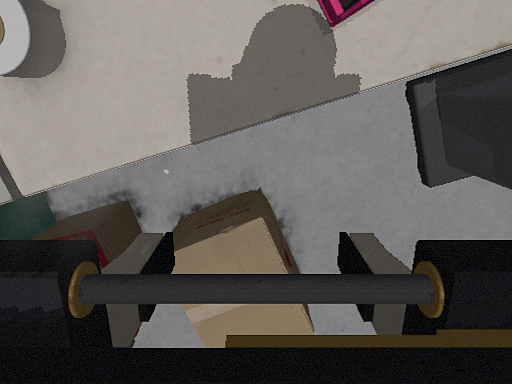

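The scene view shows the jig at about (340,320), with the knob at (252,290), the blue stop at (329,305) and the red marker at (306,341). The blue-banded box is at (488,378) and the green one at (562,405). The wrist camera does not see the jig yet.

View pics/b.png

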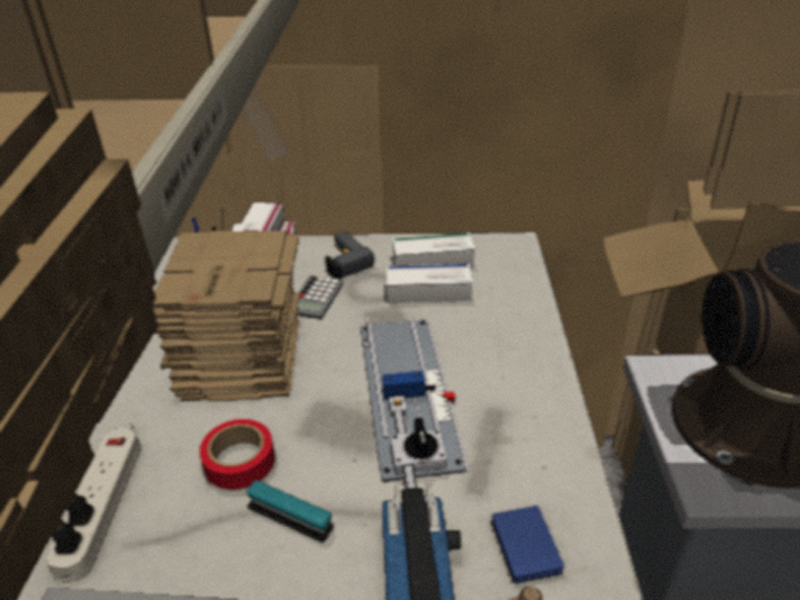

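The side view shows the plate's corners at about (361,325), (428,320), (385,475) and (465,470). The knob is at (421,440), the red marker at (449,397) and the blue box at (428,285).

```bash
cat > h.py <<'E'
from station import *
import cv2,numpy as np
from scipy.spatial.transform import Rotation as Ro
def ray(m,u,v,z):
    d=Ro.from_euler('xyz',m["rotation"]).apply([(u-m["cx"])/m["fx"],(v-m["cy"])/m["fy"],1]); o=np.array(m["xyz"])
    return o+d*(z-o[2])/d[2]
def proj(m,p):
    c=Ro.from_euler('xyz',m["rotation"]).inv().apply(np.atleast_2d(p)-np.array(m["xyz"]))
    return np.c_[m["fx"]*c[:,0]/c[:,2]+m["cx"],m["fy"]*c[:,1]/c[:,2]+m["cy"]]
E
python3 - <<'E'
from h import *
k=512/800
for n,L in(("scene",[("c x-y+",228,330,.01),("c x-y-",432,362,.01),("c x+y-",445,310,.01),("marker",306,342,.012),("knob",252,283,.0675),("bb1",490,327,.045),("bb2",522,335,.045),("bb3",496,418,.045),("bb4",455,408,.045),("g",548,352,.045),("g",586,356,.045),("g",578,450,.045),("g",534,444,.045)]),("side",[("c x+y-",361,325,.01),("c x-y-",428,320,.01),("c x+y+",385,475,.01),("c x-y+",465,470,.01),("marker",449,397,.012),("knob",421,425,.0675),("bb",386,282,.045),("bb",472,281,.045),("bb",470,267,.045),("bb",390,267,.045)])):
    m=camera_model(n)
    for nm,u,v,z in L: print(n,nm,ray(m,u*k,v*k,z).round(3))
E
```

```text
scene c x-y+ [0.422 0.078 0.01 ]
scene c x-y- [ 0.479 -0.252  0.01 ]
scene c x+y- [ 0.591 -0.234  0.01 ]
scene marker [ 0.444 -0.054  0.012]
scene knob [0.483 0.058 0.068]
scene bb1 [ 0.548 -0.32   0.045]
scene bb2 [ 0.549 -0.369  0.045]
scene bb3 [ 0.392 -0.373  0.045]
scene bb4 [ 0.388 -0.318  0.045]
scene g [ 0.53  -0.413  0.045]
scene g [ 0.542 -0.465  0.045]
scene g [ 0.384 -0.482  0.045]
scene g [ 0.372 -0.428  0.045]
side c x+y- [ 0.593 -0.232  0.01 ]
side c x-y- [ 0.475 -0.245  0.01 ]
side c x+y+ [0.542 0.098 0.01 ]
side c x-y+ [0.432 0.091 0.01 ]
side marker [ 0.448 -0.049  0.012]
side knob [0.492 0.061 0.067]
side bb [ 0.55  -0.313  0.045]
side bb [ 0.394 -0.313  0.045]
side bb [ 0.394 -0.359  0.045]
side bb [ 0.544 -0.362  0.045]
```

Request:
apply_moves(steps=[{"translation": [0.05,-0.05,0.15],"rotation": [0,0,-0.1]},{"translation": [0.1,-0.15,0.3],"rotation": [0,0,-0.2]},{"translation": [0.15,-0.3,0.3],"rotation": [0,0,-0.3]},{"translation": [0.2,-0.45,0.3],"rotation": [0,0,-0.4]},{"translation": [0.25,-0.6,0.3],"rotation": [0,0,-0.5]},{"translation": [0.3,-0.7,0.3],"rotation": [0,0,-0.6]},{"translation": [0.35,-0.8,0.3],"rotation": [0,0,-0.7]},{"translation": [0.4,-0.9,0.3],"rotation": [0,0,-0.8]},{"translation": [0.42,-0.95,0.3],"rotation": [0,0,-0.9]},{"translation": [0.43,-1,0.3],"rotation": [0,0,-1]}])

```text
t: 0.98
eef_pos: [0.3055, 0.3939, 0.3016]
ee_rot: [-3.141, 0.0, -0.824]
force: [0.4, -0.3, -0.9]
width: 0.0879
gripper_force: 0.0
```

Request:
apply_moves(steps=[{"translation": [0.05,-0.12,0],"rotation": [0,0,-0.1]},{"translation": [0.1,-0.24,0],"rotation": [0,0,-0.2]},{"translation": [0.15,-0.36,0],"rotation": [0,0,-0.3]},{"translation": [0.2,-0.48,0],"rotation": [0,0,-0.4]},{"translation": [0.25,-0.6,0],"rotation": [0,0,-0.5]},{"translation": [0.3,-0.7,0],"rotation": [0,0,-0.6]},{"translation": [0.35,-0.8,0],"rotation": [0,0,-0.7]},{"translation": [0.4,-0.9,0],"rotation": [0,0,-0.8]},{"translation": [0.45,-0.95,0],"rotation": [0,0,-0.9]},{"translation": [0.5,-1,0],"rotation": [0,0,-1]}])

```text
t: 1.82
eef_pos: [0.4302, 0.144, 0.3017]
ee_rot: [-3.141, 0.0, -1.348]
force: [0.0, 0.3, -0.3]
width: 0.0875
gripper_force: 0.0
```

Request:
apply_moves(steps=[{"translation": [0.05,-0.12,0],"rotation": [0,0,-0.1]},{"translation": [0.1,-0.24,0],"rotation": [0,0,-0.14]},{"translation": [0.15,-0.36,0],"rotation": [0,0,-0.14]},{"translation": [0.2,-0.48,0],"rotation": [0,0,-0.14]},{"translation": [0.2,-0.6,0],"rotation": [0,0,-0.14]},{"translation": [0.2,-0.66,0],"rotation": [0,0,-0.14]},{"translation": [0.2,-0.66,0],"rotation": [0,0,-0.14]},{"translation": [0.2,-0.66,0],"rotation": [0,0,-0.14]},{"translation": [0.2,-0.66,0],"rotation": [0,0,-0.14]},{"translation": [0.2,-0.66,0],"rotation": [0,0,-0.14]}])

```text
t: 2.65
eef_pos: [0.4799, -0.0189, 0.3016]
ee_rot: [-3.141, 0.0, -1.416]
force: [-0.6, 0.7, 0.4]
width: 0.0875
gripper_force: 0.0
```

```bash
python3 - <<'E'
from h import *
import station
s=get_state();print(s["t"],s["eef_pos"],s["ee_rot"],[x for x in dir(station) if x[0]!='_'],getattr(station,"hold_point_z",None))
m=camera_model("wrist");print(m)
a=grab_frame("wrist");cv2.imwrite("pics/w1.png",a)
cv2.imwrite("pics/w1b.png",cv2.resize(a,(800,600),interpolation=cv2.INTER_CUBIC))
E
```

```text
2.65 [ 0.47989279 -0.01887805  0.30156978] [-3.14149547e+00  1.31032940e-04 -1.41646017e+00] ['Unreachable', 'camera_model', 'get_state', 'grab_frame', 'hold_point_z', 'job_done'] 0.0188
{'fx': 326.4592721156115, 'fy': 326.4592721156115, 'cx': 255.7370790511546, 'cy': 192.3706530881744, 'xyz': array([ 0.49252699, -0.09849565,  0.46021364]), 'rotation': array([ 2.84183796e+00, -1.70502966e-04, -2.98741027e+00])}
```

View pics/w1b.png

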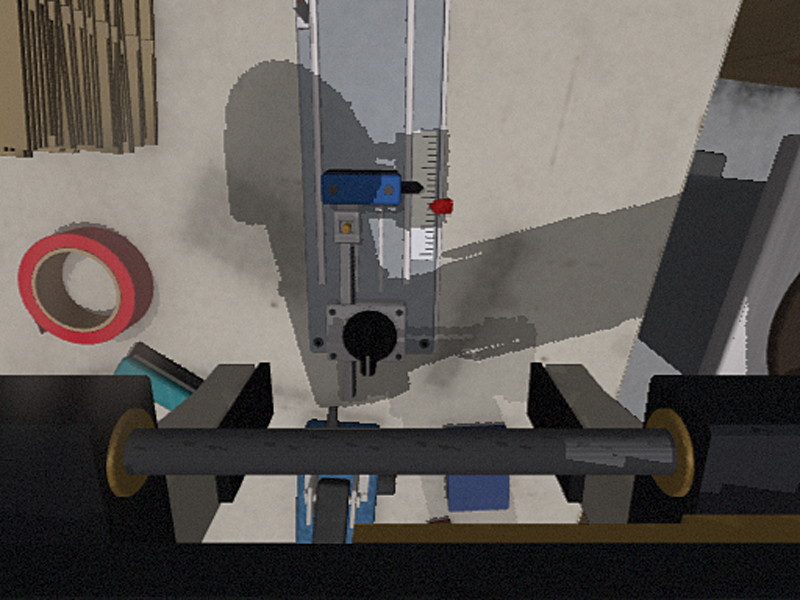

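The wrist view shows the jig lengthwise: the knob at about (370,335), the brass pin at (347,228), the blue stop at (361,187), its pointer tip at (424,187) and the red marker at (441,206). I'll enlarge it to read these more closely.

```bash
python3 - <<'E'
import cv2
a=cv2.imread("pics/w1.png");cv2.imwrite("pics/w1c.png",cv2.resize(a[95:245,185:305],None,fx=4,fy=4,interpolation=cv2.INTER_CUBIC))
E
```

```text
(no output)
```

View pics/w1c.png

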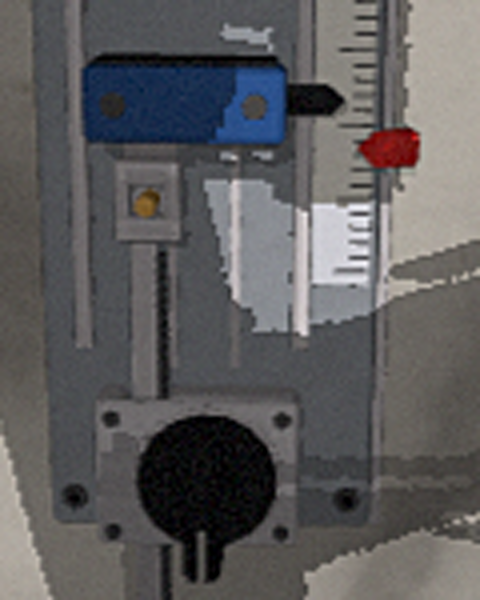

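The crop shows the pointer tip at (343,100), the marker tip at (360,149), the plate's end corners at (52,522) and (369,524), and the skirt centre at (207,480). The wing's outer end is at (202,580).

```bash
python3 - <<'E'
from h import *
m=camera_model("wrist")
P={}
for nm,U,V,z in [("ptr",343,100,.019),("mark",360,149,.0145),("cornL",52,522,.01),("cornR",369,524,.01),("screwL",75,496,.01),("screwR",347,499,.01),("skirt",207,480,.037),("wingend",202,580,.0675),("liptopL",67,0,.016),("lipbotL",83,347,.016),("face L",88,57,.0465),("face R",284,57,.0465)]:
    P[nm]=ray(m,185+(U+.5)/4-.5,95+(V+.5)/4-.5,z); print(nm,P[nm].round(4))
for a,b in(("cornR","cornL"),("screwR","screwL"),("face R","face L")):
    d=P[b]-P[a];print(a,np.arctan2(d[1],d[0]),np.linalg.norm(d))
d=P["lipbotL"]-P["liptopL"];yaw=np.arctan2(-d[0],d[1]);print("lip",yaw)
for yaw in(.15,.16,.17):
    R=np.array([[np.cos(yaw),-np.sin(yaw)],[np.sin(yaw),np.cos(yaw)]])
    o1=(P["cornL"]+P["cornR"])[:2]/2-R@[0,.17]; o2=P["skirt"][:2]-R@[-.006,.142]
    d=R.T@(P["mark"]-P["ptr"])[:2]
    print(yaw,o1,o2,"mark-ptr",d,"ptr jig",R.T@(P["ptr"][:2]-o1),R.T@(P["mark"][:2]-o1),"knob",o1+R@[-.006,.142])
E
```

```text
ptr [ 0.4679 -0.0662  0.019 ]
mark [ 0.4593 -0.0508  0.0145]
cornL [0.5488 0.1029 0.01  ]
cornR [0.432  0.0855 0.01  ]
screwL [0.5414 0.0912 0.01  ]
screwR [0.4418 0.0769 0.01  ]
skirt [0.4939 0.0669 0.037 ]
wingend [0.4906 0.0901 0.0675]
liptopL [ 0.5619 -0.0836  0.016 ]
lipbotL [0.544  0.0322 0.016 ]
face L [ 0.549  -0.0689  0.0465]
face R [ 0.4895 -0.0782  0.0465]
cornR 0.1476637935084204 0.11807618929951938
screwR 0.14263961970508288 0.1006838041066648
face R 0.15453158107076706 0.06023617587685304
lip 0.15350116225934055
0.15 [ 0.51577572 -0.07389786] [ 0.52108074 -0.07262404] mark-ptr [-0.00623278  0.0165493 ] ptr jig [-0.04620005  0.01476141] [-0.05243283  0.03131071] knob [0.48862288 0.065611  ]
0.16 [ 0.51745533 -0.07363541] [ 0.52247445 -0.07234554] mark-ptr [-0.00606698  0.0166108 ] ptr jig [-0.0477501   0.01523117] [-0.05381708  0.03184197] knob [0.48890878 0.06559495]
0.17 [ 0.51913223 -0.07335619] [ 0.5238653  -0.07205312] mark-ptr [-0.00590057  0.01667064] ptr jig [-0.04929538  0.0157164 ] [-0.05519595  0.03238704] knob [0.48919483 0.06558176]
```

```bash
python3 - <<'E'
from h import *
w=camera_model("wrist");s=camera_model("scene");d=camera_model("side");k=.64
for z in(.02,.04,.06,.08,.1,.12):
    print(z,"post scene",ray(s,181*k,245*k,z)[:2].round(3),"wrist",ray(w,337*k,480*k,z)[:2].round(3),"side",ray(d,415*k,495*k,z)[:2].round(3),"| front top scene",ray(s,213*k,262*k,z)[:2].round(3),"wrist",ray(w,340*k,425*k,z)[:2].round(3))
E
```

```text
0.02 post scene [0.566 0.28 ] wrist [0.505 0.234] side [0.501 0.14 ] | front top scene [0.547 0.194] wrist [0.51  0.171]
0.04 post scene [0.548 0.258] wrist [0.504 0.219] side [0.501 0.155] | front top scene [0.529 0.175] wrist [0.509 0.158]
0.06 post scene [0.529 0.236] wrist [0.504 0.204] side [0.501 0.171] | front top scene [0.511 0.155] wrist [0.508 0.146]
0.08 post scene [0.511 0.214] wrist [0.503 0.189] side [0.501 0.186] | front top scene [0.493 0.136] wrist [0.507 0.134]
0.1 post scene [0.492 0.193] wrist [0.503 0.173] side [0.501 0.202] | front top scene [0.475 0.117] wrist [0.506 0.122]
0.12 post scene [0.474 0.171] wrist [0.502 0.158] side [0.501 0.217] | front top scene [0.457 0.098] wrist [0.506 0.11 ]
```

Request:
apply_moves(steps=[{"translation": [0.03,0.1,-0.06],"rotation": [0,0,0]},{"translation": [0.054,0.2,-0.16],"rotation": [0,0,0]},{"translation": [0.054,0.3,-0.27],"rotation": [0,0,0]},{"translation": [0.054,0.34,-0.4],"rotation": [0,0,0]},{"translation": [0.054,0.34,-0.52],"rotation": [0,0,0]},{"translation": [0.054,0.34,-0.64],"rotation": [0,0,0]},{"translation": [0.054,0.34,-0.75],"rotation": [0,0,0]},{"translation": [0.054,0.34,-0.82],"rotation": [0,0,0]},{"translation": [0.054,0.34,-0.84],"rotation": [0,0,0]},{"translation": [0.054,0.34,-0.84],"rotation": [0,0,0]}])

```text
t: 3.53
eef_pos: [0.4926, 0.0657, 0.0905]
ee_rot: [3.139, -0.001, -1.416]
force: [-0.2, -0.9, 0.6]
width: 0.0877
gripper_force: 0.0
```

```bash
python3 - <<'E'
from h import *
s=get_state();m=camera_model("wrist");print(s["t"],s["eef_pos"],s["ee_rot"])
a=grab_frame("wrist");cv2.imwrite("pics/w2.png",a)
p=s["eef_pos"]
g=lambda x,y,z:proj(m,[x,y,z])[0].round(1)*1.5625
for z in (.0675,):
  for x in(.488,.491,.494,.497): print(x,[g(x+.152*.025*i*-1,.066+.025*i,z).round() for i in(-1,0,1)])
print("tcp",proj(m,p)*1.5625)
a=cv2.resize(a,(800,600),interpolation=cv2.INTER_CUBIC)
cv2.imwrite("pics/w2b.png",cv2.convertScaleAbs(a,alpha=1.6,beta=15))
E
```

```text
3.5333 [0.49263601 0.06574459 0.09045721] [ 3.13888677e+00 -1.03325926e-03 -1.41608145e+00]
0.488 [array([412., 301.]), array([412., 363.]), array([411., 421.])]
0.491 [array([405., 300.]), array([404., 362.]), array([404., 420.])]
0.494 [array([397., 299.]), array([396., 361.]), array([396., 419.])]
0.497 [array([389., 298.]), array([389., 360.]), array([389., 418.])]
tcp [[400.30994989 388.30633263]]
```

View pics/w2b.png

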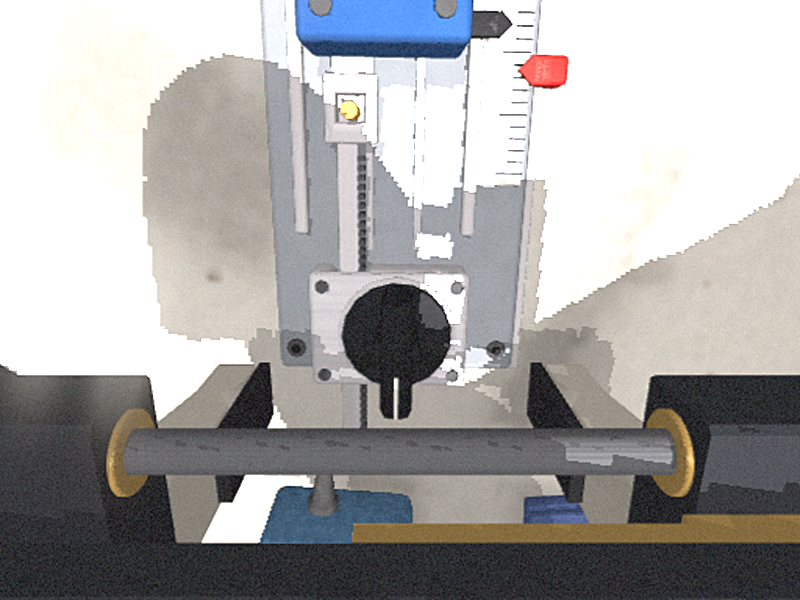

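The hover view shows the wing's white stripe at (396,400) and its outer end at (396,418), which matches a knob axis at (0.494, 0.066). I'll go down and grip.

Request:
apply_moves(steps=[{"translation": [0.005,0,-0.04],"rotation": [0,0,0]},{"translation": [0.005,0,-0.08],"rotation": [0,0,0]},{"translation": [0.005,0,-0.12],"rotation": [0,0,0]},{"translation": [0.005,0,-0.15],"rotation": [0,0,0]},{"translation": [0.005,0,-0.18],"rotation": [0,0,0]},{"translation": [0.005,0,-0.195],"rotation": [0,0,0]},{"translation": [0.005,0,-0.195],"rotation": [0,0,0]},{"translation": [0.005,0,-0.195],"rotation": [0,0,0]},{"translation": [0.005,0,-0.195],"rotation": [0,0,0]},{"translation": [0.005,0,-0.195],"rotation": [0,0,0]}])

```text
t: 4.42
eef_pos: [0.495, 0.0656, 0.0432]
ee_rot: [-3.141, 0.0, -1.417]
force: [-0.4, -0.8, -0.6]
width: 0.0874
gripper_force: 0.0
```

Request:
apply_moves(steps=[{"translation": [0,0,0],"rotation": [0,0,0]},{"translation": [0,0,0],"rotation": [0,0,0]},{"translation": [0,0,0],"rotation": [0,0,0]},{"translation": [0,0,0],"rotation": [0,0,0]},{"translation": [0,0,0],"rotation": [0,0,0]},{"translation": [0,0,0],"rotation": [0,0,0]},{"translation": [0,0,0],"rotation": [0,0,0]},{"translation": [0,0,0],"rotation": [0,0,0]},{"translation": [0,0,0],"rotation": [0,0,0]},{"translation": [0,0,0],"rotation": [0,0,0]}], jaw=1, newtons=55)

```text
t: 5.25
eef_pos: [0.4947, 0.0655, 0.0428]
ee_rot: [-3.142, -0.0, -1.417]
force: [-0.3, -0.7, -0.8]
width: 0.0263
gripper_force: 0.0
```

Request:
apply_moves(steps=[{"translation": [0,0,0],"rotation": [0,0,0]},{"translation": [0,0,0],"rotation": [0,0,0]},{"translation": [0,0,0],"rotation": [0,0,0]},{"translation": [0,0,0],"rotation": [0,0,0]},{"translation": [0,0,0],"rotation": [0,0,0]},{"translation": [0,0,0],"rotation": [0,0,0]},{"translation": [0,0,0],"rotation": [0,0,0]},{"translation": [0,0,0],"rotation": [0,0,0]},{"translation": [0,0,0],"rotation": [0,0,0]},{"translation": [0,0,0],"rotation": [0,0,0]}])

```text
t: 6.08
eef_pos: [0.4943, 0.0653, 0.0428]
ee_rot: [3.141, -0.0, -1.417]
force: [-5.6, 1.4, 5.7]
width: 0.0127
gripper_force: 55.0
```

Request:
apply_moves(steps=[{"translation": [0,0,0],"rotation": [0,0,0.1]},{"translation": [0,0,0],"rotation": [0,0,0.2]},{"translation": [0,0,0],"rotation": [0,0,0.3]},{"translation": [0,0,0],"rotation": [0,0,0.4]},{"translation": [0,0,0],"rotation": [0,0,0.5]},{"translation": [0,0,0],"rotation": [0,0,0.6]},{"translation": [0,0,0],"rotation": [0,0,0.7]},{"translation": [0,0,0],"rotation": [0,0,0.8]},{"translation": [0,0,0],"rotation": [0,0,0.9]},{"translation": [0,0,0],"rotation": [0,0,1]}])

```text
t: 6.92
eef_pos: [0.4955, 0.0659, 0.0428]
ee_rot: [-3.14, -0.0, -0.891]
force: [0.4, 1.3, -0.2]
width: 0.0127
gripper_force: 55.0
```

Request:
apply_moves(steps=[{"translation": [0,0,0],"rotation": [0,0,0.1]},{"translation": [0,0,0],"rotation": [0,0,0.2]},{"translation": [0,0,0],"rotation": [0,0,0.3]},{"translation": [0,0,0],"rotation": [0,0,0.4]},{"translation": [0,0,0],"rotation": [0,0,0.5]},{"translation": [0,0,0],"rotation": [0,0,0.6]},{"translation": [0,0,0],"rotation": [0,0,0.7]},{"translation": [0,0,0],"rotation": [0,0,0.8]},{"translation": [0,0,0],"rotation": [0,0,0.9]},{"translation": [0,0,0],"rotation": [0,0,1]}])

```text
t: 7.75
eef_pos: [0.4963, 0.0669, 0.0428]
ee_rot: [-3.139, -0.002, -0.368]
force: [0.7, 6.2, -3.1]
width: 0.0127
gripper_force: 55.0
```

Request:
apply_moves(steps=[{"translation": [0,0,0],"rotation": [0,0,0.1]},{"translation": [0,0,0],"rotation": [0,0,0.2]},{"translation": [0,0,0],"rotation": [0,0,0.3]},{"translation": [0,0,0],"rotation": [0,0,0.4]},{"translation": [0,0,0],"rotation": [0,0,0.44]},{"translation": [0,0,0],"rotation": [0,0,0.44]},{"translation": [0,0,0],"rotation": [0,0,0.44]},{"translation": [0,0,0],"rotation": [0,0,0.44]},{"translation": [0,0,0],"rotation": [0,0,0.44]},{"translation": [0,0,0],"rotation": [0,0,0.44]}])

```text
t: 8.58
eef_pos: [0.4965, 0.0674, 0.0428]
ee_rot: [-3.138, -0.003, -0.139]
force: [0.2, 8.1, -4.0]
width: 0.0127
gripper_force: 55.0
```

```bash
python3 - <<'E'
from h import *
a=grab_frame("scene");b=grab_frame("side");w=grab_frame("wrist")
cv2.imwrite("pics/s3.png",a);cv2.imwrite("pics/d3.png",b);cv2.imwrite("pics/w3.png",w)
f=lambda i,x,y:cv2.resize(i[y:y+75,x:x+100],(400,300),interpolation=cv2.INTER_CUBIC)
o=np.vstack([np.hstack([f(a,150,160),f(b,220,220)]),np.hstack([cv2.resize(w,(400,300)),np.zeros((300,400,3),np.uint8)])])
cv2.imwrite("pics/c3.png",o);print(get_state()["moment"])
E
```

```text
[ 2.9678424  -0.0136723  -0.16952422]
```

View pics/c3.png

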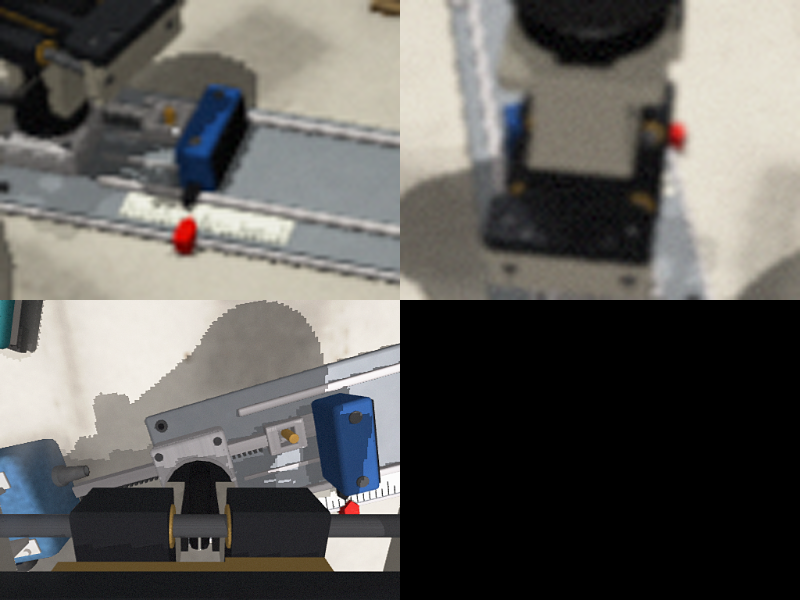

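The scene crop shows the pointer tip at (187,205) and the red marker at (185,234). The wrist view shows the pin at (290,435), the pointer tip at about (349,499) and the marker at (349,509).

```bash
python3 - <<'E'
from h import *
y=.154;ay=np.array([-np.sin(y),np.cos(y)])
s=camera_model("scene");w=camera_model("wrist")
a=ray(s,150+187.5/4-.4,160+205/4-.4,.019)[:2];b=ray(s,150+185.5/4-.4,160+234/4-.4,.012)[:2]
print("scene",a,b,(a-b)@ay)
im=cv2.imread("pics/s3.png").astype(int);r=(im[...,2]>130)&(im[...,1]<70);r[:,:180]=0;r[:,210:]=0;r[:190]=0;r[240:]=0;v,u=np.nonzero(r);print(u.mean(),v.mean(),len(u));print("scene centroid",(a-ray(s,u.mean(),v.mean(),.014)[:2])@ay)
p=ray(w,349*1.28,199*1.28,.019)[:2];q=ray(w,349*1.28,209*1.28,.0145)[:2];print("wrist",p,q,(p-q)@ay)
i=cv2.imread("pics/w3.png")[215:295,400:512];cv2.imwrite("pics/c4.png",cv2.resize(i,None,fx=7,fy=7,interpolation=cv2.INTER_CUBIC))
E
```

```text
scene [ 0.4625807  -0.04621359] [ 0.44605069 -0.0529289 ] 0.004100274015351848
195.91304347826087 217.6086956521739 23
scene centroid 0.004290569734163697
wrist [ 0.46393143 -0.04801009] [ 0.45190369 -0.05083206] 0.0009436106373685232
```

View pics/c4.png

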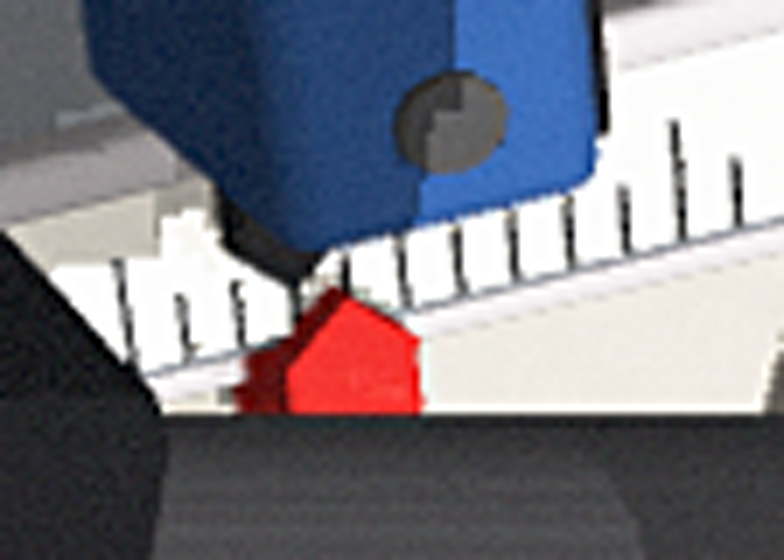

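The crop shows the pointer tip at (297,285). The marker's tip edge runs from (338,290) at the top to (298,340) at the bottom.

```bash
python3 - <<'E'
from h import *
y=.154;ay=np.array([-np.sin(y),np.cos(y)]);ax=np.array([np.cos(y),np.sin(y)])
w=camera_model("wrist")
f=lambda U,V,z:ray(w,400+U/7-.43,215+V/7-.43,z)[:2]
P=f(297,285,.019)
for nm,U,V,z in[("top",338,290,.0215),("top?",338,290,.0175),("bot",298,340,.0075),("bot?",298,340,.01),("mid",319,315,.0145)]:
    d=f(U,V,z)-P;print(nm,"ptr ahead of marker",(-d@ay).round(4),"x",(d@ax).round(4))
print("tick",(f(120,260,.0105)-f(682,130,.0105))@ay, "wristxyz",w["xyz"])
E
```

```text
top ptr ahead of marker 0.0022 x 0.0002
top? ptr ahead of marker 0.0041 x -0.0026
bot ptr ahead of marker 0.0045 x -0.0138
bot? ptr ahead of marker 0.0034 x -0.012
mid ptr ahead of marker 0.0035 x -0.0067
tick 0.0507460363061584 wristxyz [0.57558926 0.05538978 0.20177068]
```

Request:
apply_moves(steps=[{"translation": [0,0,0],"rotation": [0,0,-0.1]},{"translation": [0,0,0],"rotation": [0,0,-0.2]},{"translation": [0,0,0],"rotation": [0,0,-0.3]},{"translation": [0,0,0],"rotation": [0,0,-0.4]},{"translation": [0,0,0],"rotation": [0,0,-0.5]},{"translation": [0,0,0],"rotation": [0,0,-0.6]},{"translation": [0,0,0],"rotation": [0,0,-0.7]},{"translation": [0,0,0],"rotation": [0,0,-0.8]},{"translation": [0,0,0],"rotation": [0,0,-0.82]},{"translation": [0,0,0],"rotation": [0,0,-0.82]}])

```text
t: 9.57
eef_pos: [0.4961, 0.0665, 0.0429]
ee_rot: [-3.139, -0.001, -0.567]
force: [3.0, 4.6, -4.8]
width: 0.0125
gripper_force: 55.0
```

Request:
apply_moves(steps=[{"translation": [0,0,0],"rotation": [0,0,0]},{"translation": [0,0,0],"rotation": [0,0,0]},{"translation": [0,0,0],"rotation": [0,0,0]},{"translation": [0,0,0],"rotation": [0,0,0]},{"translation": [0,0,0],"rotation": [0,0,0]},{"translation": [0,0,0],"rotation": [0,0,0]},{"translation": [0,0,0],"rotation": [0,0,0]},{"translation": [0,0,0],"rotation": [0,0,0]},{"translation": [0,0,0],"rotation": [0,0,0]},{"translation": [0,0,0],"rotation": [0,0,0]}], jaw=-1)

```text
t: 10.4
eef_pos: [0.4947, 0.0654, 0.0428]
ee_rot: [-3.142, -0.0, -0.569]
force: [0.2, -1.4, -0.1]
width: 0.074
gripper_force: 0.0
```

Request:
apply_moves(steps=[{"translation": [0,0,0.03],"rotation": [0,0,0]},{"translation": [0,0,0.06],"rotation": [0,0,0]},{"translation": [0,0,0.1],"rotation": [0,0,0]},{"translation": [0,0,0.2],"rotation": [0,0,-0.1]},{"translation": [0,-0.06,0.35],"rotation": [0,0,-0.3]},{"translation": [0,-0.15,0.5],"rotation": [0,0,-0.5]},{"translation": [0,-0.25,0.6],"rotation": [0,0,-0.7]},{"translation": [0,-0.35,0.6],"rotation": [0,0,-0.85]},{"translation": [0,-0.4,0.6],"rotation": [0,0,-1]},{"translation": [0,-0.4,0.6],"rotation": [0,0,-1]}])

```text
t: 11.23
eef_pos: [0.4946, -0.0364, 0.1944]
ee_rot: [-3.139, -0.0, -1.099]
force: [-1.1, 0.7, -0.1]
width: 0.0878
gripper_force: 0.0
```

```bash
python3 - <<'E'
from h import *
s=get_state();m=camera_model("wrist");print(s["t"],s["eef_pos"],s["ee_rot"])
w=grab_frame("wrist");cv2.imwrite("pics/w5.png",w)
u,v=proj(m,[.465,-.05,.0145])[0].round().astype(int);print(u,v)
x0,y0=max(u-75,0),max(v-65,0);print(x0,y0)
cv2.imwrite("pics/c5.png",cv2.resize(w[y0:y0+110,x0:x0+150],None,fx=5,fy=5,interpolation=cv2.INTER_CUBIC))
E
```

```text
11.2333 [ 0.49457666 -0.03636359  0.19443956] [-3.13943450e+00 -4.00705208e-04 -1.09909728e+00]
287 172
212 107
```

View pics/c5.png

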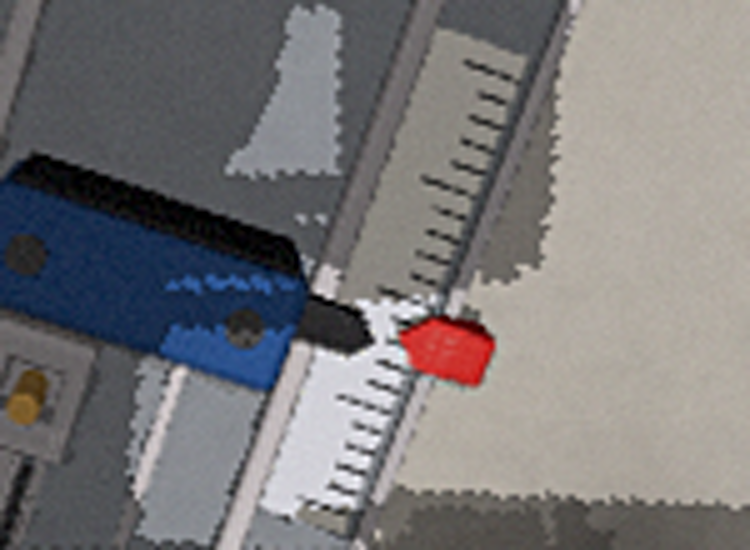

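The crop shows the pointer tip at (375,342) and the marker tip at (400,335). The pointer looks slightly outside the marker.

```bash
python3 - <<'E'
from h import *
w=camera_model("wrist")
f=lambda U,V,z:ray(w,212+(U+.5)/5-.5,107+(V+.5)/5-.5,z)[:2]
P=f(375,342,.019)
d=f(300,245,.0465)-f(40,155,.0465);print("yaw face",np.arctan2(-d[1],-d[0]))
for y in(.15,.158):
  ay=np.array([-np.sin(y),np.cos(y)]);ax=np.array([np.cos(y),np.sin(y)])
  for z in(.0145,.0215):
    d=f(400,335,z)-P;print(y,z,"ahead",(-d@ay).round(4),"x",(d@ax).round(4),P)
  B=(f(430,318,.0145)+f(415,376,.0145))/2; print("body side pts ahead",((P-B)@ay).round(4))
E
```

```text
yaw face 0.14121082639767152
0.15 0.0145 ahead 0.0022 x -0.0053 [ 0.46449675 -0.04734911]
0.15 0.0215 ahead 0.0036 x -0.004 [ 0.46449675 -0.04734911]
body side pts ahead 0.0013
0.158 0.0145 ahead 0.0022 x -0.0053 [ 0.46449675 -0.04734911]
0.158 0.0215 ahead 0.0036 x -0.004 [ 0.46449675 -0.04734911]
body side pts ahead 0.0012
```

```bash
python3 - <<'E'
from h import *
y=.154;ay=np.array([-np.sin(y),np.cos(y)]);ax=np.array([np.cos(y),np.sin(y)])
w5=camera_model("wrist")
# camera offset in tool frame to rebuild older camera poses
s=get_state();Rt=Ro.from_euler('xyz',s["ee_rot"]);Rc=Ro.from_euler('xyz',w5["rotation"])
off=Rt.inv().apply(np.array(w5["xyz"])-s["eef_pos"]);rel=Rt.inv()*Rc
def cam(p,r):
    R=Ro.from_euler('xyz',r);return dict(w5,xyz=R.apply(off)+p,rotation=(R*rel).as_euler('xyz'))
w1=cam([.47989,-.01888,.30157],[-3.1415,.00013,-1.41646]);w2=cam([.492636,.065745,.090457],[3.138887,-.001033,-1.41608]);w3=cam([.4965,.0674,.0428],[-3.138,-.003,-.139])
k=1/1.5625
for nm,w,p,q in(("w1",w1,(185+343.5/4-.5,95+100.5/4-.5),(185+360.5/4-.5,95+149.5/4-.5)),("w2",w2,(512.5*k-.5,22.5*k-.5),(518.5*k-.5,70.5*k-.5)),("w3",w3,(400+297/7-.43,215+285/7-.43),(400+338/7-.43,215+290/7-.43)),("w5",w5,(212+375.5/5-.5,107+342.5/5-.5),(212+400.5/5-.5,107+335.5/5-.5))):
    for z in(.0145,.018,.0215):
        d=ray(w,*p,.019)-ray(w,*q,z);print(nm,z,"ahead mm",(1e3*d[:2]@ay).round(1),"x",(1e3*d[:2]@ax).round(1))
# knob wing angle now: white stripe position
for ang in(.80,.84,.88): 
    a=np.array([.494,.066])+.025*np.array([-np.sin(.154+ang),np.cos(.154+ang)]);print(ang,proj(w5,[*a,.0675]))
E
```

```text
w1 0.0145 ahead mm -16.6 x 6.2
w1 0.018 ahead mm -16.2 x 6.0
w1 0.0215 ahead mm -15.8 x 5.8
w2 0.0145 ahead mm -17.3 x 4.6
w2 0.018 ahead mm -17.7 x 3.9
w2 0.0215 ahead mm -18.1 x 3.1
w3 0.0145 ahead mm 5.5 x 4.7
w3 0.018 ahead mm 3.9 x 2.2
w3 0.0215 ahead mm 2.2 x -0.2
w5 0.0145 ahead mm 2.2 x 5.3
w5 0.018 ahead mm 2.9 x 4.6
w5 0.0215 ahead mm 3.6 x 4.0
0.8 [[221.77190638 291.99629722]]
0.84 [[222.62814886 291.58737838]]
0.88 [[223.4644966  291.14823888]]
```

Request:
apply_moves(steps=[{"translation": [0,0.13,0],"rotation": [0,0,0.2]},{"translation": [0,0.27,0],"rotation": [0,0,0.4]},{"translation": [0,0.4,0],"rotation": [0,0,0.6]},{"translation": [0,0.4,-0.1],"rotation": [0,0,0.8]},{"translation": [0,0.4,-0.22],"rotation": [0,0,1]},{"translation": [0,0.4,-0.33],"rotation": [0,0,1]},{"translation": [0,0.4,-0.43],"rotation": [0,0,1]},{"translation": [0,0.4,-0.52],"rotation": [0,0,1]},{"translation": [0,0.4,-0.57],"rotation": [0,0,1]},{"translation": [0,0.4,-0.6],"rotation": [0,0,1]}])

```text
t: 12.12
eef_pos: [0.4936, 0.0658, 0.0411]
ee_rot: [3.139, 0.002, -0.566]
force: [-0.5, -0.2, 0.0]
width: 0.0876
gripper_force: 0.0
```

Request:
apply_moves(steps=[{"translation": [0,0,0],"rotation": [0,0,0]},{"translation": [0,0,0],"rotation": [0,0,0]},{"translation": [0,0,0],"rotation": [0,0,0]},{"translation": [0,0,0],"rotation": [0,0,0]},{"translation": [0,0,0],"rotation": [0,0,0]},{"translation": [0,0,0],"rotation": [0,0,0]},{"translation": [0,0,0],"rotation": [0,0,0]},{"translation": [0,0,0],"rotation": [0,0,0]},{"translation": [0,0,0],"rotation": [0,0,0]},{"translation": [0,0,0],"rotation": [0,0,0]}], jaw=1, newtons=55)

```text
t: 12.95
eef_pos: [0.4947, 0.0654, 0.0429]
ee_rot: [-3.142, -0.0, -0.569]
force: [0.4, -0.3, 0.1]
width: 0.0264
gripper_force: 0.0
```

Request:
apply_moves(steps=[{"translation": [0,0,0],"rotation": [0,0,0]},{"translation": [0,0,0],"rotation": [0,0,0]},{"translation": [0,0,0],"rotation": [0,0,0]},{"translation": [0,0,0],"rotation": [0,0,0]},{"translation": [0,0,0],"rotation": [0,0,0]},{"translation": [0,0,0],"rotation": [0,0,0]},{"translation": [0,0,0],"rotation": [0,0,-0.05]},{"translation": [0,0,0],"rotation": [0,0,-0.1]},{"translation": [0,0,0],"rotation": [0,0,-0.15]},{"translation": [0,0,0],"rotation": [0,0,-0.15]}])

```text
t: 13.78
eef_pos: [0.4955, 0.0666, 0.0429]
ee_rot: [-3.14, -0.0, -0.648]
force: [0.8, 5.6, -2.7]
width: 0.0123
gripper_force: 55.0
```

Request:
apply_moves(steps=[{"translation": [0,0,0],"rotation": [0,0,0]},{"translation": [0,0,0],"rotation": [0,0,0]},{"translation": [0,0,0],"rotation": [0,0,0]},{"translation": [0,0,0],"rotation": [0,0,0]},{"translation": [0,0,0],"rotation": [0,0,0]},{"translation": [0,0,0],"rotation": [0,0,0]},{"translation": [0,0,0],"rotation": [0,0,0]},{"translation": [0,0,0],"rotation": [0,0,0]},{"translation": [0,0,0],"rotation": [0,0,0]},{"translation": [0,0,0],"rotation": [0,0,0]}], jaw=-1)

```text
t: 14.62
eef_pos: [0.4947, 0.0654, 0.0428]
ee_rot: [3.142, -0.0, -0.648]
force: [0.5, 0.5, 0.4]
width: 0.0738
gripper_force: 0.0
```

Request:
apply_moves(steps=[{"translation": [0,0,0.03],"rotation": [0,0,0]},{"translation": [0,0,0.06],"rotation": [0,0,0]},{"translation": [0,0,0.1],"rotation": [0,0,0]},{"translation": [0,0,0.2],"rotation": [0,0,-0.1]},{"translation": [0,-0.06,0.35],"rotation": [0,0,-0.3]},{"translation": [0,-0.15,0.5],"rotation": [0,0,-0.5]},{"translation": [0,-0.25,0.6],"rotation": [0,0,-0.7]},{"translation": [0,-0.35,0.6],"rotation": [0,0,-0.85]},{"translation": [0,-0.4,0.6],"rotation": [0,0,-0.85]},{"translation": [0,-0.4,0.6],"rotation": [0,0,-0.85]}])

```text
t: 15.45
eef_pos: [0.4946, -0.0364, 0.1944]
ee_rot: [-3.139, -0.0, -1.095]
force: [0.5, -0.0, -0.2]
width: 0.0878
gripper_force: 0.0
```

```bash
python3 - <<'E'
from h import *
s=get_state();m=camera_model("wrist");print(s["t"],s["eef_pos"],s["ee_rot"])
w=grab_frame("wrist");cv2.imwrite("pics/w6.png",w)
u,v=proj(m,[.465,-.05,.0145])[0].round().astype(int)
x0,y0=max(u-75,0),max(v-65,0);print(x0,y0)
c=cv2.resize(w[y0:y0+110,x0:x0+150],None,fx=5,fy=5,interpolation=cv2.INTER_CUBIC)
cv2.imwrite("pics/c6.png",c)
# image shift of stop vs w5, with static plate cancelled via marker
def blob(f,kind):
    i=cv2.imread(f);h=cv2.cvtColor(i,cv2.COLOR_BGR2HSV)
    k=(h[...,0]<8)|(h[...,0]>172) if kind=="r" else (h[...,0]>100)&(h[...,0]<125)
    k=(k&(h[...,1]>150)&(h[...,2]>50)).astype(np.uint8);k[:90]=0;k[240:]=0;k[:,:140]=0;k[:,330:]=0
    n,l,st,c=cv2.connectedComponentsWithStats(k);j=1+st[1:,4].argmax();return c[j],st[j]
for f in("pics/w5.png","pics/w6.png"): print(f,blob(f,"r"),blob(f,"b"))
r5=blob("pics/w5.png","r")[0];b5=blob("pics/w5.png","b")[0];r6=blob("pics/w6.png","r")[0];b6=blob("pics/w6.png","b")[0]
ay=np.array([-np.sin(.154),np.cos(.154)])
q=lambda b,r:(ray(m,*b,.0465)[:2]-ray(m,*r,.0145)[:2])@ay*1e3
print("stop shift mm",q(b6,r6)-q(b5,r5))
E
```

```text
15.45 [ 0.49458316 -0.03637096  0.19444007] [-3.13939897e+00 -4.54007259e-04 -1.09502228e+00]
212 107
pics/w5.png (array([301.34042553, 176.2287234 ]), array([292, 170,  19,  14, 188], dtype=int32)) (array([238.67400568, 163.61576705]), array([ 205,  142,   68,   43, 1408], dtype=int32))
pics/w6.png (array([301.45744681, 176.46276596]), array([292, 170,  19,  14, 188], dtype=int32)) (array([239.33994334, 162.10127479]), array([ 206,  141,   68,   42, 1412], dtype=int32))
stop shift mm -1.8096080703496296
```

View pics/c6.png

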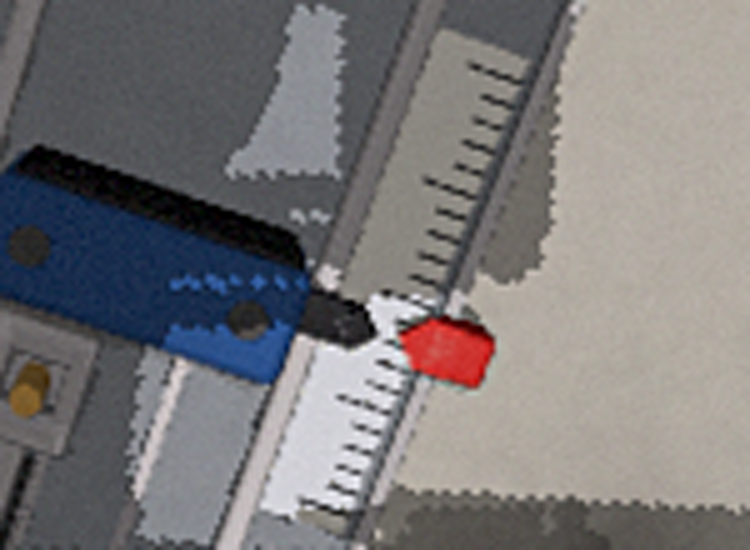

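The crop now shows the pointer tip at (376,332) against the marker tip at (400,335). The stop moved in 1.8 mm, so it sits about 0.4 mm from the marker. Next is the box.

Request:
apply_moves(steps=[{"translation": [-0.02,-0.06,0.05],"rotation": [0,0,0.1]},{"translation": [-0.05,-0.12,0.1],"rotation": [0,0,0.2]},{"translation": [-0.08,-0.18,0.15],"rotation": [0,0,0.3]},{"translation": [-0.1,-0.25,0.2],"rotation": [0,0,0.4]},{"translation": [-0.12,-0.32,0.22],"rotation": [0,0,0.5]},{"translation": [-0.14,-0.4,0.22],"rotation": [0,0,0.6]},{"translation": [-0.16,-0.48,0.22],"rotation": [0,0,0.7]},{"translation": [-0.18,-0.56,0.22],"rotation": [0,0,0.8]},{"translation": [-0.2,-0.63,0.22],"rotation": [0,0,0.9]},{"translation": [-0.22,-0.7,0.22],"rotation": [0,0,1]}])

```text
t: 16.33
eef_pos: [0.4395, -0.2097, 0.2481]
ee_rot: [3.142, 0.0, -0.565]
force: [0.9, -0.5, 0.5]
width: 0.0877
gripper_force: 0.0
```

Request:
apply_moves(steps=[{"translation": [-0.02,-0.06,0],"rotation": [0,0,0.1]},{"translation": [-0.05,-0.12,0],"rotation": [0,0,0.2]},{"translation": [-0.08,-0.18,0],"rotation": [0,0,0.3]},{"translation": [-0.1,-0.25,0],"rotation": [0,0,0.4]},{"translation": [-0.12,-0.32,0],"rotation": [0,0,0.5]},{"translation": [-0.14,-0.38,0],"rotation": [0,0,0.6]},{"translation": [-0.16,-0.44,0],"rotation": [0,0,0.7]},{"translation": [-0.18,-0.5,0],"rotation": [0,0,0.8]},{"translation": [-0.2,-0.51,0],"rotation": [0,0,0.95]},{"translation": [-0.22,-0.51,0],"rotation": [0,0,1]}])

```text
t: 17.17
eef_pos: [0.3847, -0.3373, 0.2476]
ee_rot: [-3.141, 0.001, -0.041]
force: [0.4, -0.4, -1.2]
width: 0.0875
gripper_force: 0.0
```

```bash
cat > box.py <<'E'
from h import *
s=get_state();m=camera_model("wrist");print(s["t"],s["eef_pos"],s["ee_rot"])
w=grab_frame("wrist");cv2.imwrite("pics/w7.png",w)
# metric top-down rectification at box-top height, 1 px = 1 mm, world x right, y up
x0,x1,y0,y1=.35,.60,-.52,-.27
C=[[x0,y1,.045],[x1,y1,.045],[x1,y0,.045],[x0,y0,.045]]
H=cv2.getPerspectiveTransform(proj(m,C).astype(np.float32),np.float32([[0,0],[250,0],[250,250],[0,250]]))
r=cv2.warpPerspective(w,H,(250,250));cv2.imwrite("pics/rect.png",r)
h=cv2.cvtColor(r,cv2.COLOR_BGR2HSV)
b=r.astype(int);sat=b.max(2)-b.min(2)
print("band px");blue=((h[...,0]>105)&(h[...,0]<130)&(h[...,1]>100)).astype(np.uint8)
for nm,k in(("blue",blue),("white",((h[...,1]<16)&(h[...,2]>90)).astype(np.uint8))):
    k=cv2.morphologyEx(k,cv2.MORPH_CLOSE,np.ones((7,7)) if nm=="white" else np.ones((2,2)))
    n,l,st,c=cv2.connectedComponentsWithStats(k)
    for j in range(1,n):
        if st[j,4]>250:
            (cx,cy),(a,d),t=cv2.minAreaRect(np.argwhere(l==j)[:,::-1].astype(np.float32))
            print(nm,st[j,4],"c",round(x0+cx/1e3,4),round(y1-cy/1e3,4),"size",round(a),round(d),"ang",round(t,1))
for y in range(20,250,14): print(round(y1-y/1e3,3),[tuple(int(q) for q in h[y,x]) for x in(60,90,120,150)])
E
python3 box.py
```

```text
17.1667 [ 0.38468546 -0.33725569  0.2476414 ] [-3.14142655e+00  9.07830687e-04 -4.11194205e-02]
band px
blue 1435 c 0.4755 -0.3645 size 10 147 ang 88.2
white 5036 c 0.4736 -0.3437 size 65 155 ang 88.2
white 6169 c 0.462 -0.445 size 66 155 ang 82.9
-0.29 [(12, 26, 99), (18, 25, 101), (18, 26, 100), (17, 23, 98)]
-0.304 [(19, 22, 93), (20, 28, 81), (15, 19, 80), (17, 29, 78)]
-0.318 [(14, 22, 127), (18, 20, 128), (18, 20, 129), (18, 20, 128)]
-0.332 [(12, 20, 130), (20, 20, 117), (17, 20, 112), (13, 13, 133)]
-0.346 [(17, 14, 126), (13, 18, 127), (10, 17, 134), (12, 19, 131)]
-0.36 [(115, 49, 88), (111, 109, 77), (111, 136, 73), (113, 133, 73)]
-0.374 [(19, 25, 110), (17, 23, 101), (15, 31, 100), (20, 24, 94)]
-0.388 [(19, 26, 140), (20, 23, 100), (23, 23, 89), (15, 25, 82)]
-0.402 [(19, 21, 95), (30, 14, 71), (15, 26, 79), (18, 17, 75)]
-0.416 [(23, 15, 70), (12, 18, 69), (0, 17, 60), (20, 17, 133)]
-0.43 [(26, 16, 127), (17, 17, 134), (13, 17, 135), (21, 13, 135)]
-0.444 [(9, 20, 127), (12, 19, 131), (11, 15, 132), (15, 19, 136)]
-0.458 [(15, 20, 126), (12, 19, 132), (126, 6, 200), (120, 4, 196)]
-0.472 [(75, 70, 121), (77, 118, 97), (78, 128, 100), (76, 23, 167)]
-0.486 [(14, 24, 161), (16, 21, 161), (21, 22, 161), (22, 24, 159)]
-0.5 [(16, 24, 161), (21, 20, 165), (16, 23, 165), (15, 22, 162)]
-0.514 [(21, 22, 159), (20, 23, 166), (20, 24, 158), (18, 26, 169)]
```

The rectified wrist view puts the blue box's centre at (0.474, -0.341), turned about +1.8°. The green box's near edge is at about -0.412.

Request:
apply_moves(steps=[{"translation": [0.12,-0.01,-0.05],"rotation": [0,0,0.1]},{"translation": [0.24,-0.015,-0.12],"rotation": [0,0,0.138]},{"translation": [0.356,-0.015,-0.22],"rotation": [0,0,0.138]},{"translation": [0.356,-0.015,-0.36],"rotation": [0,0,0.138]},{"translation": [0.356,-0.015,-0.5],"rotation": [0,0,0.138]},{"translation": [0.356,-0.015,-0.63],"rotation": [0,0,0.138]},{"translation": [0.356,-0.015,-0.74],"rotation": [0,0,0.138]},{"translation": [0.356,-0.015,-0.83],"rotation": [0,0,0.138]},{"translation": [0.356,-0.015,-0.9],"rotation": [0,0,0.138]},{"translation": [0.356,-0.015,-0.926],"rotation": [0,0,0.138]}], jaw=-0.68)

```text
t: 18.05
eef_pos: [0.4726, -0.3394, 0.0135]
ee_rot: [-3.14, 0.004, 0.027]
force: [-0.3, 0.2, 0.1]
width: 0.0734
gripper_force: 0.0
```

Request:
apply_moves(steps=[{"translation": [0,0,0],"rotation": [0,0,0]},{"translation": [0,0,0],"rotation": [0,0,0]},{"translation": [0,0,0],"rotation": [0,0,0]},{"translation": [0,0,0],"rotation": [0,0,0]},{"translation": [0,0,0],"rotation": [0,0,0]},{"translation": [0,0,0],"rotation": [0,0,0]},{"translation": [0,0,0],"rotation": [0,0,0]},{"translation": [0,0,0],"rotation": [0,0,0]},{"translation": [0,0,0],"rotation": [0,0,0]},{"translation": [0,0,0],"rotation": [0,0,0]}], jaw=1, newtons=15)

```text
t: 18.88
eef_pos: [0.4745, -0.341, 0.0176]
ee_rot: [3.141, -0.002, 0.027]
force: [-0.9, 2.8, 6.5]
width: 0.0597
gripper_force: 15.0
```

```bash
python3 - <<'E'
from h import *
s=get_state();print(s["t"],s["eef_pos"],s["ee_rot"],s["width"],s["gripper_force"],s["force"])
# where the tool must be: jig fit (wing, skirt) and pointer
y=.154;R=np.array([[np.cos(y),-np.sin(y)],[np.sin(y),np.cos(y)]])
k=np.array([.4945,.0655]); o=k-R@[-.006,.142]
print("origin from knob",o,"box centre at stop .0165",o+R@[0,.0165-.0775])
o2=np.array([.4645,-.0473])-R@[-.0515,.014+.018];print("from pointer w5",o2)
E
```

```text
18.8833 [ 0.47445508 -0.34095568  0.01758968] [ 3.14086126e+00 -1.85298509e-03  2.70268350e-02] 0.05967129135634245 14.995191246271133 [-0.87066788  2.78238755  6.45852592]
origin from knob [ 0.52221066 -0.07389914] box centre at stop .0165 [ 0.53156757 -0.13417723]
from pointer w5 [ 0.52029906 -0.0710216 ]
```

```bash
python3 - <<'E'
from h import *
m=dict(fx=326.4592721,fy=326.4592721,cx=255.737079,cy=192.370653,xyz=[.49252699,-.09849565,.46021364],rotation=[2.84183796,-1.70502966e-4,-2.98741027])
w=cv2.imread("pics/w1.png")
g=cv2.cvtColor(w,cv2.COLOR_BGR2GRAY)
L=cv2.createLineSegmentDetector().detect(g)[0][:,0]
for z in(.016,):
  for l in L:
    p,q=ray(m,*l[:2],z),ray(m,*l[2:],z);d=(q-p)[:2];n=np.hypot(*d)
    if n<.035: continue
    if d[1]<0:d=-d
    a=np.arctan2(-d[0],d[1])
    if abs(a-.15)<.06:
        R=np.array([np.cos(.15),np.sin(.15)]);print("yaw",a.round(4),"len",n.round(3),"xoff(.15)",(((p+q)[:2]/2)@R).round(4),"y",p[1].round(3),q[1].round(3),"px",l.round())
R=np.array([np.cos(.15),np.sin(.15)])
print("knob line centre xoff",np.array([.4945,.0655])@R+.006,"block",np.array([.5193,-.0736])@R)
E
```

```text
yaw 0.1601 len 0.054 xoff(.15) 0.3478 y 0.132 0.079 px [337. 264. 339. 232.]
yaw 0.1514 len 0.044 xoff(.15) 0.232 y 0.121 0.077 px [412. 268. 416. 242.]
yaw 0.1436 len 0.091 xoff(.15) 0.4379 y -0.207 -0.117 px [285.   1. 282.  81.]
yaw 0.1566 len 0.048 xoff(.15) 0.5424 y -0.191 -0.143 px [198.   1. 200.  44.]
yaw 0.1391 len 0.094 xoff(.15) 0.4667 y -0.203 -0.109 px [261.   1. 260.  83.]
yaw 0.0922 len 0.05 xoff(.15) 0.581 y 0.316 0.266 px [188. 344. 189. 319.]
yaw 0.1426 len 0.039 xoff(.15) 0.4679 y -0.026 0.012 px [259. 148. 258. 176.]
yaw 0.1126 len 0.047 xoff(.15) 0.5636 y 0.316 0.269 px [199. 346. 199. 322.]
yaw 0.1423 len 0.05 xoff(.15) 0.5384 y -0.142 -0.192 px [203.  46. 201.   1.]
yaw 0.1411 len 0.094 xoff(.15) 0.4628 y -0.11 -0.203 px [263.  83. 264.   1.]
yaw 0.1491 len 0.036 xoff(.15) 0.432 y -0.11 -0.074 px [287.  87. 286. 116.]
yaw 0.1411 len 0.171 xoff(.15) 0.5395 y 0.031 -0.138 px [207. 181. 203.  49.]
yaw 0.14 len 0.054 xoff(.15) 0.5167 y 0.045 -0.008 px [224. 193. 223. 156.]
yaw 0.0927 len 0.046 xoff(.15) 0.6887 y -0.169 -0.123 px [78.  1. 81. 42.]
yaw 0.1531 len 0.0
[... 428 characters left out ...]
84. 280. 124.]
yaw 0.1403 len 0.09 xoff(.15) 0.4407 y -0.118 -0.207 px [280.  79. 283.   1.]
yaw 0.1377 len 0.056 xoff(.15) 0.4349 y -0.153 -0.208 px [285.  51. 287.   1.]
yaw 0.1373 len 0.172 xoff(.15) 0.5438 y -0.139 0.031 px [200.  48. 204. 181.]
yaw 0.1335 len 0.048 xoff(.15) 0.4397 y 0.006 0.054 px [279. 174. 277. 207.]
yaw 0.1383 len 0.125 xoff(.15) 0.5555 y -0.021 -0.144 px [194. 142. 190.  42.]
yaw 0.1509 len 0.067 xoff(.15) 0.1626 y 0.125 0.191 px [455. 277. 447. 313.]
yaw 0.13 len 0.051 xoff(.15) 0.5567 y 0.08 0.029 px [197. 212. 196. 178.]
yaw 0.1177 len 0.052 xoff(.15) 0.5253 y -0.005 0.047 px [218. 157. 217. 193.]
knob line centre xoff 0.5047354957163936 block 0.5024701742221298
```

Request:
apply_moves(steps=[{"translation": [0,0,0.05],"rotation": [0,0,0]},{"translation": [0,0,0.12],"rotation": [0,0,0]},{"translation": [0,0,0.2],"rotation": [0,0,0]},{"translation": [0,0.03,0.28],"rotation": [0,0,-0.1]},{"translation": [0.02,0.07,0.36],"rotation": [0,0,-0.25]},{"translation": [0.04,0.12,0.43],"rotation": [0,0,-0.4]},{"translation": [0.06,0.17,0.48],"rotation": [0,0,-0.55]},{"translation": [0.08,0.22,0.48],"rotation": [0,0,-0.7]},{"translation": [0.1,0.27,0.48],"rotation": [0,0,-0.85]},{"translation": [0.12,0.32,0.48],"rotation": [0,0,-1]}], newtons=25)

```text
t: 19.72
eef_pos: [0.5037, -0.2602, 0.1369]
ee_rot: [-3.141, -0.001, -0.501]
force: [0.6, -0.3, -1.2]
width: 0.0597
gripper_force: 25.0
```

Request:
apply_moves(steps=[{"translation": [0.01,0.05,0],"rotation": [0,0,-0.12]},{"translation": [0.02,0.1,0],"rotation": [0,0,-0.24]},{"translation": [0.03,0.15,0],"rotation": [0,0,-0.36]},{"translation": [0.04,0.2,0],"rotation": [0,0,-0.48]},{"translation": [0.05,0.25,0],"rotation": [0,0,-0.6]},{"translation": [0.06,0.3,0],"rotation": [0,0,-0.7]},{"translation": [0.07,0.35,0],"rotation": [0,0,-0.8]},{"translation": [0.08,0.38,0],"rotation": [0,0,-0.9]},{"translation": [0.09,0.4,0],"rotation": [0,0,-1]},{"translation": [0.1,0.42,0],"rotation": [0,0,-1]}])

```text
t: 20.55
eef_pos: [0.5286, -0.1553, 0.1365]
ee_rot: [-3.141, 0.0, -1.023]
force: [-0.3, -0.4, -1.7]
width: 0.0599
gripper_force: 25.0
```

Request:
apply_moves(steps=[{"translation": [0,0.02,0],"rotation": [0,0,-0.15]},{"translation": [0,0.04,0],"rotation": [0,0,-0.3]},{"translation": [0,0.045,0],"rotation": [0,0,-0.45]},{"translation": [0,0.045,0],"rotation": [0,0,-0.6]},{"translation": [0,0.045,0],"rotation": [0,0,-0.7]},{"translation": [0,0.045,0],"rotation": [0,0,-0.783]},{"translation": [0,0.045,0],"rotation": [0,0,-0.783]},{"translation": [0,0.045,0],"rotation": [0,0,-0.783]},{"translation": [0,0.045,0],"rotation": [0,0,-0.783]},{"translation": [0,0.045,0],"rotation": [0,0,-0.783]}])

```text
t: 21.38
eef_pos: [0.5286, -0.1446, 0.1363]
ee_rot: [-3.142, 0.0, -1.429]
force: [-0.2, 0.0, -1.4]
width: 0.0598
gripper_force: 25.0
```

```bash
python3 - <<'E'
from h import *
s=get_state();m=camera_model("wrist");print(s["t"],s["eef_pos"],s["ee_rot"],s["width"],s["force"])
w=grab_frame("wrist");cv2.imwrite("pics/w8.png",w)
L=cv2.createLineSegmentDetector().detect(cv2.cvtColor(w,cv2.COLOR_BGR2GRAY))[0][:,0]
c,sn=np.cos(.14),np.sin(.14)
for z in(.016,s["eef_pos"][2]-.0164+.045):
  print("z",z)
  for l in L:
    p,q=ray(m,*l[:2],z),ray(m,*l[2:],z);d=(q-p)[:2];n=np.hypot(*d)
    if n<.03: continue
    if d[1]<0:d=-d
    a=np.arctan2(-d[0],d[1]);J=[[(v[0]-.5202)*c+(v[1]+.0743)*sn,-(v[0]-.5202)*sn+(v[1]+.0743)*c] for v in(p,q)]
    if abs(a-.14)<.06 and max(abs(J[0][0]),abs(J[1][0]))<.06: print(a.round(3),np.round(np.ravel(J)*1e3,1))
E
```

```text
21.3833 [ 0.52861779 -0.14458081  0.13634698] [-3.14155911e+00  1.52065836e-05 -1.42899111e+00] 0.05979463475884296 [-0.23714062  0.01893801 -1.44981755]
z 0.016
0.147 [ -37.3  -75.   -36.8 -136.2]
0.145 [-37.4  11.2 -37.  -72.6]
z 0.16494698044324485
0.145 [ -18.   -75.6  -17.8 -114.7]
0.144 [  28.4 -146.6   28.3 -110.2]
```

Request:
apply_moves(steps=[{"translation": [0.006,0,-0.06],"rotation": [0,0,0]},{"translation": [0.006,0,-0.14],"rotation": [0,0,0]},{"translation": [0.006,0,-0.22],"rotation": [0,0,0]},{"translation": [0.006,0,-0.29],"rotation": [0,0,0]},{"translation": [0.006,0,-0.34],"rotation": [0,0,0]},{"translation": [0.006,0,-0.37],"rotation": [0,0,0]},{"translation": [0.006,0,-0.39],"rotation": [0,0,0]},{"translation": [0.006,0,-0.41],"rotation": [0,0,0]},{"translation": [0.006,0,-0.42],"rotation": [0,0,0]},{"translation": [0.006,0,-0.43],"rotation": [0,0,0]}])

```text
t: 22.27
eef_pos: [0.5306, -0.1445, 0.0291]
ee_rot: [-3.141, -0.0, -1.43]
force: [-0.8, -0.2, -0.8]
width: 0.0596
gripper_force: 25.0
```

Request:
apply_moves(steps=[{"translation": [0,0,-0.003],"rotation": [0,0,0]},{"translation": [0,0.003,-0.003],"rotation": [0,0,0]},{"translation": [-0.001,0.007,-0.003],"rotation": [0,0,0]},{"translation": [-0.001,0.01,-0.003],"rotation": [0,0,0]},{"translation": [-0.002,0.014,-0.003],"rotation": [0,0,0]},{"translation": [-0.003,0.018,-0.003],"rotation": [0,0,0]},{"translation": [-0.003,0.021,-0.003],"rotation": [0,0,0]},{"translation": [-0.003,0.024,-0.003],"rotation": [0,0,0]},{"translation": [-0.003,0.024,-0.003],"rotation": [0,0,0]},{"translation": [-0.003,0.024,-0.003],"rotation": [0,0,0]}])

```text
t: 23.1
eef_pos: [0.5294, -0.1385, 0.0281]
ee_rot: [3.142, -0.0, -1.43]
force: [0.3, -0.7, -1.0]
width: 0.0597
gripper_force: 25.0
```

Request:
apply_moves(steps=[{"translation": [0,0.001,0],"rotation": [0,0,0]},{"translation": [0,0.002,0],"rotation": [0,0,0]},{"translation": [-0.001,0.003,0],"rotation": [0,0,0]},{"translation": [-0.001,0.004,0],"rotation": [0,0,0]},{"translation": [-0.001,0.005,0],"rotation": [0,0,0]},{"translation": [-0.001,0.006,0],"rotation": [0,0,0]},{"translation": [-0.001,0.007,0],"rotation": [0,0,0]},{"translation": [-0.001,0.008,0],"rotation": [0,0,0]},{"translation": [-0.001,0.008,0],"rotation": [0,0,0]},{"translation": [-0.001,0.008,0],"rotation": [0,0,0]}])

```text
t: 23.93
eef_pos: [0.5292, -0.1365, 0.0281]
ee_rot: [-3.142, -0.0, -1.43]
force: [-0.3, 0.4, -1.6]
width: 0.0599
gripper_force: 25.0
```

Request:
apply_moves(steps=[{"translation": [0,0.001,0],"rotation": [0,0,0]},{"translation": [0,0.001,0],"rotation": [0,0,0]},{"translation": [0,0.002,0],"rotation": [0,0,0]},{"translation": [0,0.002,0],"rotation": [0,0,0]},{"translation": [0,0.003,0],"rotation": [0,0,0]},{"translation": [0,0.004,0],"rotation": [0,0,0]},{"translation": [0,0.005,0],"rotation": [0,0,0]},{"translation": [-0.001,0.006,0],"rotation": [0,0,0]},{"translation": [-0.001,0.006,0],"rotation": [0,0,0]},{"translation": [-0.001,0.006,0],"rotation": [0,0,0]}])

```text
t: 24.77
eef_pos: [0.5289, -0.135, 0.028]
ee_rot: [3.142, -0.0, -1.43]
force: [-0.0, -0.2, -1.9]
width: 0.0599
gripper_force: 25.0
```

Request:
apply_moves(steps=[{"translation": [0,0.001,0],"rotation": [0,0,0]},{"translation": [0,0.001,0],"rotation": [0,0,0]},{"translation": [0,0.002,0],"rotation": [0,0,0]},{"translation": [0,0.002,0],"rotation": [0,0,0]},{"translation": [0,0.003,0],"rotation": [0,0,0]},{"translation": [0,0.003,0],"rotation": [0,0,0]},{"translation": [0,0.004,0],"rotation": [0,0,0]},{"translation": [0,0.004,0],"rotation": [0,0,0]},{"translation": [0,0.004,0],"rotation": [0,0,0]},{"translation": [0,0.004,0],"rotation": [0,0,0]}])

```text
t: 25.6
eef_pos: [0.5289, -0.134, 0.028]
ee_rot: [3.142, 0.0, -1.43]
force: [-0.9, -0.7, -2.8]
width: 0.0597
gripper_force: 25.0
```

Request:
apply_moves(steps=[{"translation": [0,0.001,0],"rotation": [0,0,0]},{"translation": [0,0.001,0],"rotation": [0,0,0]},{"translation": [0,0.002,0],"rotation": [0,0,0]},{"translation": [0,0.002,0],"rotation": [0,0,0]},{"translation": [0,0.003,0],"rotation": [0,0,0]},{"translation": [0,0.003,0],"rotation": [0,0,0]},{"translation": [0,0.004,0],"rotation": [0,0,0]},{"translation": [0,0.004,0],"rotation": [0,0,0]},{"translation": [0,0.004,0],"rotation": [0,0,0]},{"translation": [0,0.004,0],"rotation": [0,0,0]}])

```text
t: 26.43
eef_pos: [0.5289, -0.133, 0.028]
ee_rot: [3.142, 0.0, -1.43]
force: [0.5, -0.2, -1.1]
width: 0.0598
gripper_force: 25.0
```

Request:
apply_moves(steps=[{"translation": [0,0.001,0],"rotation": [0,0,0]},{"translation": [0,0.002,0],"rotation": [0,0,0]},{"translation": [0,0.003,0],"rotation": [0,0,0]},{"translation": [0,0.004,0],"rotation": [0,0,0]},{"translation": [0,0.004,0],"rotation": [0,0,0]},{"translation": [0,0.005,0],"rotation": [0,0,0]},{"translation": [0,0.005,0],"rotation": [0,0,0]},{"translation": [-0.001,0.006,0],"rotation": [0,0,0]},{"translation": [-0.001,0.006,0],"rotation": [0,0,0]},{"translation": [-0.001,0.006,0],"rotation": [0,0,0]}])

```text
t: 27.27
eef_pos: [0.5288, -0.132, 0.0282]
ee_rot: [-3.141, -0.001, -1.431]
force: [0.9, -5.9, -2.0]
width: 0.0595
gripper_force: 25.0
```

```bash
python3 - <<'E'
from h import *
f=[]
a=grab_frame("scene");cv2.imwrite("pics/s9.png",a)
for i in range(4): f.append(get_state()["force"]);grab_frame("scene")
print(np.mean(f,0))
m=camera_model("scene")
# profile along nest centre line, slightly to robot side, at box top height .055
c,s=np.cos(.141),np.sin(.141)
for x in(-.015,.0,.015):
  print("x",x)
  for y in np.arange(-.01,.045,.003):
    p=[.5202+x*c-y*s,-.0743+x*s+y*c,.05];u=proj(m,p)[0].astype(np.float32)
    v=cv2.getRectSubPix(a,(1,1),(float(u[0]),float(u[1])))[0,0];print(round(y*1e3),v.tolist(),end=" ")
  print()
E
```

```text
[ 0.11666341 -5.95709941 -0.90098661]
x -0.015
-10 [37, 34, 33] -7 [40, 38, 36] -4 [46, 44, 42] -1 [44, 44, 43] 2 [34, 31, 30] 5 [36, 33, 34] 8 [41, 37, 35] 11 [40, 37, 35] 14 [35, 32, 30] 17 [41, 38, 34] 20 [69, 65, 61] 23 [93, 72, 59] 26 [100, 52, 20] 29 [59, 29, 14] 32 [57, 28, 13] 35 [57, 30, 14] 38 [57, 33, 17] 41 [65, 52, 45] 44 [71, 71, 72] 
x 0.0
-10 [39, 36, 34] -7 [39, 37, 35] -4 [39, 36, 35] -1 [38, 36, 36] 2 [37, 36, 33] 5 [39, 37, 35] 8 [44, 41, 39] 11 [44, 42, 41] 14 [39, 37, 35] 17 [39, 37, 35] 20 [61, 58, 56] 23 [83, 74, 68] 26 [61, 34, 17] 29 [58, 31, 13] 32 [57, 30, 13] 35 [57, 31, 13] 38 [59, 34, 18] 41 [77, 63, 57] 44 [101, 101, 102] 
x 0.015
-10 [36, 34, 33] -7 [37, 35, 33] -4 [38, 36, 33] -1 [40, 37, 36] 2 [40, 37, 35] 5 [38, 35, 33] 8 [41, 38, 37] 11 [55, 57, 57] 14 [69, 72, 73] 17 [77, 81, 82] 20 [80, 83, 83] 23 [69, 56, 48] 26 [53, 32, 19] 29 [38, 29, 24] 32 [37, 30, 25] 35 [50, 30, 17] 38 [60, 36, 20] 41 [65, 56, 49] 44 [72, 78, 80]
```

The box is against the stop with about 6 N. I'll relax the push, release and retreat straight up.

Request:
apply_moves(steps=[{"translation": [0,-0.001,-0.001],"rotation": [0,0,0]},{"translation": [0,-0.002,-0.002],"rotation": [0,0,0]},{"translation": [0,-0.002,-0.002],"rotation": [0,0,0]},{"translation": [0,-0.002,-0.002],"rotation": [0,0,0]},{"translation": [0,-0.002,-0.002],"rotation": [0,0,0]},{"translation": [0,-0.002,-0.002],"rotation": [0,0,0]},{"translation": [0,-0.002,-0.002],"rotation": [0,0,0]},{"translation": [0,-0.002,-0.002],"rotation": [0,0,0]},{"translation": [0,-0.002,-0.002],"rotation": [0,0,0]},{"translation": [0,-0.002,-0.002],"rotation": [0,0,0]}])

```text
t: 28.35
eef_pos: [0.5289, -0.1321, 0.0277]
ee_rot: [-3.141, -0.0, -1.43]
force: [0.6, -3.8, 1.0]
width: 0.0597
gripper_force: 25.0
```

Request:
apply_moves(steps=[{"translation": [0,0,0],"rotation": [0,0,0]},{"translation": [0,0,0],"rotation": [0,0,0]},{"translation": [0,0,0],"rotation": [0,0,0]},{"translation": [0,0,0],"rotation": [0,0,0]},{"translation": [0,0,0],"rotation": [0,0,0]},{"translation": [0,0,0],"rotation": [0,0,0]},{"translation": [0,0,0],"rotation": [0,0,0]},{"translation": [0,0,0],"rotation": [0,0,0]},{"translation": [0,0,0],"rotation": [0,0,0]},{"translation": [0,0,0],"rotation": [0,0,0]}], jaw=-0.6)

```text
t: 29.18
eef_pos: [0.5286, -0.132, 0.0276]
ee_rot: [3.142, 0.0, -1.43]
force: [0.3, -0.6, 0.0]
width: 0.0701
gripper_force: 0.0
```

Request:
apply_moves(steps=[{"translation": [0,0,0.03],"rotation": [0,0,0]},{"translation": [0,0,0.08],"rotation": [0,0,0]},{"translation": [0,0,0.15],"rotation": [0,0,0]},{"translation": [0,0,0.25],"rotation": [0,0,0]},{"translation": [0,0,0.37],"rotation": [0,0,0]},{"translation": [0,0,0.5],"rotation": [0,0,0]},{"translation": [0,0.1,0.65],"rotation": [0,0,0]},{"translation": [0,0.2,0.8],"rotation": [0,0,0]},{"translation": [0,0.35,0.9],"rotation": [0,0,0]},{"translation": [0,0.45,0.95],"rotation": [0,0,0]}])

```text
t: 30.02
eef_pos: [0.529, -0.0188, 0.269]
ee_rot: [-3.137, 0.0, -1.432]
force: [1.1, 0.1, -0.2]
width: 0.0699
gripper_force: 0.0
```

Request:
apply_moves(steps=[{"translation": [0,0,0],"rotation": [0,0,0]},{"translation": [0,0,0],"rotation": [0,0,0]},{"translation": [0,0,0],"rotation": [0,0,0]},{"translation": [0,0,0],"rotation": [0,0,0]},{"translation": [0,0,0],"rotation": [0,0,0]},{"translation": [0,0,0],"rotation": [0,0,0]},{"translation": [0,0,0],"rotation": [0,0,0]},{"translation": [0,0,0],"rotation": [0,0,0]},{"translation": [0,0,0],"rotation": [0,0,0]},{"translation": [0,0,0],"rotation": [0,0,0]}])

```text
t: 30.85
eef_pos: [0.5287, -0.0197, 0.265]
ee_rot: [3.141, -0.0, -1.431]
force: [-0.2, 0.2, -0.2]
width: 0.0702
gripper_force: 0.0
```

```bash
python3 - <<'E'
from h import *
s=get_state();m=camera_model("wrist");print(s["t"],s["eef_pos"],s["force"])
w=grab_frame("wrist");cv2.imwrite("pics/w10.png",w)
c,sn=np.cos(.141),np.sin(.141)
def rect(z):   # jig frame: px=0.5mm, x -70..50 right, y 60..-170 down
    Q=[(-.07,.06),(.05,.06),(.05,-.17),(-.07,-.17)];C=[[.5202+x*c-y*sn,-.0743+x*sn+y*c,z] for x,y in Q]
    H=cv2.getPerspectiveTransform(proj(m,C).astype(np.float32),np.float32([[0,0],[240,0],[240,460],[0,460]]))
    return cv2.warpPerspective(w,H,(240,460))
h=cv2.cvtColor(rect(.055),cv2.COLOR_BGR2HSV)
k=((h[...,1]<40)&(h[...,2]>85)).astype(np.uint8)
for x in(-15,-5,5,15):
    col=h[:,int((x+70)*2)];print("x",x,[(60-i//2,*map(int,col[i])) for i in range(40,110,5)])
for nm,z,lo,hi in(("red",.0145,None,None),("blue",.0465,100,128)):
    h=cv2.cvtColor(rect(z),cv2.COLOR_BGR2HSV);H0=h[...,0]
    k=((H0<8)|(H0>172)) if nm=="red" else (H0>lo)&(H0<hi)
    k=(k&(h[...,1]>140)&(h[...,2]>45)).astype(np.uint8)
    n,l,st,ce=cv2.connectedComponentsWithStats(k)
    for j in range(1,n):
        if st[j,4]>60: x,y,ww,hh,ar=st[j];print(nm,"x",x/2-70,x/2+ww/2-70,"y",60-y/2,60-(y+hh)/2,"c",ce[j][0]/2-70,60-ce[j][1]/2)
E
```

```text
30.85 [ 0.52867377 -0.01972889  0.26496916] [-0.21119986  0.16493463 -0.20203828]
x -15 [(40, 108, 189, 70), (38, 109, 171, 82), (35, 108, 169, 83), (33, 109, 167, 84), (30, 108, 177, 82), (28, 109, 176, 81), (25, 109, 171, 85), (23, 107, 193, 86), (20, 108, 97, 63), (18, 14, 20, 143), (15, 14, 19, 145), (13, 14, 22, 149), (10, 16, 22, 151), (8, 16, 25, 156)]
x -5 [(40, 107, 197, 70), (38, 109, 184, 79), (35, 109, 175, 80), (33, 108, 183, 78), (30, 109, 173, 81), (28, 107, 167, 84), (25, 108, 169, 83), (23, 108, 175, 86), (20, 109, 81, 69), (18, 15, 14, 143), (15, 14, 19, 144), (13, 13, 21, 145), (10, 16, 23, 146), (8, 19, 20, 143)]
x 5 [(40, 107, 202, 72), (38, 108, 181, 79), (35, 109, 182, 80), (33, 109, 170, 84), (30, 107, 202, 77), (28, 108, 168, 82), (25, 108, 175, 83), (23, 109, 177, 85), (20, 109, 83, 68), (18, 10, 16, 141), (15, 15, 21, 145), (13, 16, 20, 142), (10, 15, 18, 141), (8, 10, 16, 146)]
x 15 [(40, 109, 190, 71), (38, 108, 181, 79), (35, 110, 164, 81), (33, 107, 181, 83), (30, 109, 170, 81), (28, 108, 186, 81), (25, 107, 180, 78), (23, 108, 192, 81), (20, 108, 81, 69), (18, 14, 20, 142), (15, 11, 19, 145), (13, 15, 21, 144), (10, 14, 20, 143), (8, 16, 20, 143)]
red x -70.0 -56.5 y 37.5 24.5 c -64.62846580406654 31.17097966728281
blue x -31.0 31.5 y 43.0 20.5 c 0.10066973629133713 32.16544579321892
blue x -27.5 -18.5 y 16.5 7.5 c -24.777027027027025 14.202702702702702
blue x -27.5 -26.0 y -8.0 -25.0 c -27.186567164179102 -16.425373134328353
```

```bash
python3 - <<'E'
from h import *
m=camera_model("wrist");w=cv2.imread("pics/w10.png");c,sn=np.cos(.141),np.sin(.141)
def rect(z):
    Q=[(-.066,.044),(-.026,.044),(-.026,.019),(-.066,.019)];C=[[.5202+x*c-y*sn,-.0743+x*sn+y*c,z] for x,y in Q]
    H=cv2.getPerspectiveTransform(proj(m,C).astype(np.float32),np.float32([[0,0],[80,0],[80,50],[0,50]]));return cv2.warpPerspective(w,H,(80,50)).astype(int)
for z in(.019,.0145):
    r=rect(z);print(z)
    for i in range(0,50,1 if z==.019 else 2): print("%5.1f"%(44-i/2),"".join("R" if p[2]>p[1]+40 else "B" if p[0]>p[2]+25 else "#" if p.max()<45 else "+" if p.max()<75 else "." for p in r[i]))
E
```

```text
0.019
 44.0 ...............................................................BBBBBBBBBBBBBBBBB
 43.5 ...............................................................BBBBBBBBBBBBBBBBB
 43.0 ...............................................................BBBBBBBBBBBBBBBBB
 42.5 ...............................................................BBBBBBBBBBBBBBBBB
 42.0 ...............................................................BBBBBBBBBBBBBBBBB
 41.5 ...............................................................BBBBBBBBBBBBBBBBB
 41.0 ...............................................................BBBBBBBBBBBBBBBBB
 40.5 ...............................................................BBBBBBBBBBBBBBBB+
 40.0 ...............................................................BBBBBBBBBBBBBBB++
 39.5 ...............................................................BBBBBBBBBBBBBB+##
 39.0 ...............................................................BBBBBBBBBBBBB+###
 38.5 ................................................................BBBBBBBBBBB++###
 38.0 ............................................
[... 4737 characters left out ...]
BBBB
 27.0 RRRRRRRRRRRR................................................++BBBBBBBBBBBBBBBBBB
 26.0 RRRRRRRRRRR....................................................BBBBBBBBBBBBBBBBB
 25.0 RRRR............................................................BB..............
 24.0 ................................................................................
 23.0 ................................................................................
 22.0 ................................................................................
 21.0 .....................................................................BBBBBBBBBBB
 20.0 .....................................................................BBBBBBBBBBB
```

```bash
python3 -c "
from station import *
print(job_done())"
```

```text
the job is handed in; nothing more can be done
None
```

The job is handed in: the stop stands about 1 mm outside the marker by the last wrist image (limit 3 mm), wound inward last so the play is taken up, and the blue-banded box lies in the nest against it; I don't have the judge's result.

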